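Sort rotor arms on the knife edge

ROBOT

A 6-joint arm with a two-finger parallel gripper is mounted at the origin on the work surface. World frame = base frame: x ahead of the robot, y to its left, z up, the work surface at z = 0. Lengths are in m, angles in rad, forces in N, time in s.
With the tool pointing down it reaches from about 0.3 to 0.875 m from the base axis. Payload 6.4 kg.
Tool frame: the origin (TCP) lies on the centre line of the jaws, within the pads' length; the fingertips stand 19 mm ahead of it and the grasp point (between the pads) is the TCP; z points along the fingers, y is the line along which they close (so a half turn about z gives the same grasp; the last joint's range is limited). The gripper opens to 88 mm and grips with 3 to 60 N. Pads are 18 mm wide; open, the fingers measure 123 mm over their backs; the gripper's body (75 mm by 187 mm) begins 45 mm behind the grasp point.
Start: joints at [-1.542, 0.181, 1.607, -0, 1.354, -0.206], TCP at [0.134, -0.559, 0.258] pointing down, gripper open.
Joint ranges: [-2.99, 2.99], [-0.89, 2.07], [0.3, 2.58], [-1.14, 4.28], [0, 2.63], [-3.12, 3.12]. Speed limits (rad/s): [2.57, 2.57, 3.01, 3.14, 3.14, 3.14].

INTERFACE

Orientations are given as [roll, pitch, yaw] about the fixed x, y, z axes, in that order (R = Rz(yaw) Ry(pitch) Rx(roll)).
In Python, from station import status, eyes, order gives the robot as it stands.
- The arm moves only by the tool servo_tool, never from a script. Its argument "commands" is a list of rows, each a list of 3 entries, a list of its own where there are three numbers: the shift along the tool's x, y, z in m, then the turn, a rotation vector about the tool's x, y, z in rad, then the finger opening in m, from 0 to 0.0881. In form: [[[tx, ty, tz], [rx, ry, rz], fingers], ...]. A call has exactly 5 rows; each row is the pose to reach, as a shift and turn from the pose commanded when the call began, along the tool's axes at that moment; what a row does not reach only later rows make up. A row lasts 1/12 s, in which the tool goes at most 41.7 mm and 7.16 degrees, less where a joint would pass 70% of its speed; a pose out of reach is approached as far as the arm can. A call with a gripper value outside its range is refused whole. The fingers move at their own pace and stop on an object; "force" is the grip in N (left out, the last holds). Time passes only in rows, so rows that repeat a pose let the fingers close, or fill a call up. It gives the time, the measured TCP pose, the force, the opening and the grip force at its end, in the units of the state.
- status.get_obs(): the state, without advancing time (a new reading comes with each control period).
- eyes.grab_frame(name): name is "side" or "top" or "wrist"; returns a dict with "image" (480x640x3 uint8, red, green, blue), "z_map" (480x640 float32, m along the optical axis (not along the pixel's ray), 0 where there is no reading), "camera_matrix" (3x3 intrinsics, pixels), "dist_coeffs" ([k1, k2, p1, p2, k3] as OpenCV has them; the pictures are not rectified), "rvec" (rotation vector, rad) and "tvec" (3), from world to camera coordinates, as OpenCV has them; the wrist camera has in their place "mount" (4x4, takes a point from camera to tool coordinates, whose origin is the TCP and whose axes are the flange's). Camera axes: x right, y down, z forward; pixel columns grow to the right and rows downward; lengths in m; the calibration is good to about 2 mm. A picture is of the moment at which its call begins: read the wrist's pose just before it.
- order.job_done(): hands the job in; it is judged then, once.
The state is a dict: "time": time; "qpos": joint angles; "qd": joint speeds; "effort": joint torques, N m; "ee_pos": TCP position; "tcp_rot": TCP orientation; "wrist_force": force on the tool from outside, world axes, zero at the start; "wrist_torque": the same for the moment, N m; "gripper_width": opening from 0.0 (shut) to 1.0 (fully open); "finger_force": force on a finger pad.
Only numpy, scipy, OpenCV 4.12 (cv2) and the standard library are available. Lean on these libraries where they do the work, as an engineer would, in place of code of your own. Each camera call takes 0.05 s, during which the arm holds its last target. There are 200 camera calls.

TASK

Check the two rotor arms from the grey case for balance, one at a time: set the arm's notch on the knife edge of the stand, let go and let it settle. An arm that stays level goes down into both forks of the cradle, bar fully on the seats; an arm that tips goes into the steel reject tray, lying flat on its feet. Put the first arm away before you test the second, and do not disturb the mouse, the jar or the white box.

Things in the scene. Friction and masses are not known exactly. Their poses are not given: they have to be found in the camera images.
- rotor_1: rotor arm, about 0.35 kg: aluminium bar 188 long, 16 wide, a round steel weight (28 diameter, 26 high) under each end, a black grip block on the middle. Both arms look alike; an arm may be heavier at one end, which shows only on the knife edge. Origin: middle of the underside, level with the weights' feet on which it stands; x along the bar, z up. Bar at 20 to 30 above the origin
- rotor_2: rotor arm, about 0.35 kg: aluminium bar 188 long, 16 wide, a round steel weight (28 diameter, 26 high) under each end, a black grip block on the middle. Both arms look alike; an arm may be heavier at one end, which shows only on the knife edge. Origin: middle of the underside, level with the weights' feet on which it stands; x along the bar, z up. Bar at 20 to 30 above the origin
- rotor_1_grip (a point): middle of its grip block, 30 along x, 24 along y, 32 high, from 34 to 66 above the arm's origin (this point: 50); can be pinched along x or along y. Axes as the arm's
- rotor_2_grip (a point): middle of its grip block, 30 along x, 24 along y, 32 high, from 34 to 66 above the arm's origin (this point: 50); can be pinched along x or along y. Axes as the arm's
- rotor_1_notch (a point): apex of the V notch under its grip block, at mid-width, 34 above the arm's origin; the notch runs along y, opens downwards, mouth 20 wide, and centres itself on the knife edge
- rotor_2_notch (a point): apex of the V notch under its grip block, at mid-width, 34 above the arm's origin; the notch runs along y, opens downwards, mouth 20 wide, and centres itself on the knife edge
- case: grey open case, 210 (x) by 100 (y), 54 high, walls and floor 4, parted along x into two channels 44 wide, an arm standing in each, bar along x. The channel walls end 16 below the tops of the grip blocks with about 10 free beside a block, so there a block is best pinched along the bar. Fixed. Origin: middle of the underside
- stand: knife-edge stand, fixed: base plate 210 (x) by 64 (y) by 6, column, blade 3 thick running along y. An arm sits on it with its bar along x, its block free to pinch either way. A balanced arm stays level, its origin 27 above the stand's (it may rock a little); an unbalanced one tips 12 to 15 degrees until an end weight meets the base plate. Origin: middle of the underside
- knife_edge (a point): middle of the blade's top edge, which is 60 long and slightly rounded, 60 above the bench; axes as the stand's
- cradle: aluminium cradle, fixed: base plate 120 (x) by 64 (y) and two upright forks, 8 thick, 40 either side of the middle along x, open upwards, prong tops 80 above the bench. An arm lies in it along x, block between the forks, bar in the slots (24 wide). No room for fingers at the ends of the block there: hold it by its sides, along y. Origin: middle of the underside
- cradle_seat (a point): middle between the forks, at the height of their seats, 40 above the bench; axes as the cradle's. A seated arm's origin lies 20 below it
- tray: steel reject tray, fixed: open box 250 (x) by 120 (y), 30 high, walls and floor 4. Origin: middle of the underside
- mouse: black computer mouse, 105 x 60 x 32. Leave alone
- jar: small amber glass jar, 44 diameter, 55 high. Leave alone
- slide_box: white plastic box, 85 x 30 x 30. Leave alone
Not all that is in view belongs to the job. Leave any purple look-alike of the rotor_2 alone.

How it is judged:
On the way, in this order (a step that is already met when the one before it is completed fails the run):
1. one arm rests by its notch on the knife edge, let go and settled (level if balanced, tipped if not) (((x of rotor_1_notch in the frame of knife_edge between -0.007 and 0.007 m and y of rotor_1_notch in the frame of knife_edge between -0.025 and 0.025 m and z of rotor_1_notch in the frame of knife_edge between -0.005 and 0.005 m and angle between rotor_1's own z axis and vertical below 0.08 rad and contact force between the fingers and rotor_1 below 0.05 N and linear speed of rotor_1 below 0.03 m/s and angular speed of rotor_1 below 0.5 rad/s) or (x of rotor_2_notch in the frame of knife_edge between -0.007 and 0.007 m and y of rotor_2_notch in the frame of knife_edge between -0.025 and 0.025 m and z of rotor_2_notch in the frame of knife_edge between -0.005 and 0.005 m and angle between rotor_2's own z axis and vertical above 0.12 rad and contact force between the fingers and rotor_2 below 0.05 N and linear speed of rotor_2 below 0.03 m/s and angular speed of rotor_2 below 0.5 rad/s))), for 0.3 s.
2. that arm has been put away where it belongs: level in the cradle, tipping in the tray (((x of rotor_1 in the frame of cradle_seat between -0.022 and 0.022 m and y of rotor_1 in the frame of cradle_seat between -0.008 and 0.008 m and z of rotor_1 in the frame of cradle_seat between -0.024 and -0.016 m and angle between rotor_1's own z axis and vertical below 0.06 rad and angle between the x axis of rotor_1 and the x axis of cradle, either way round below 0.2 rad and contact force between the fingers and rotor_1 below 0.05 N and linear speed of rotor_1 below 0.03 m/s and angular speed of rotor_1 below 0.5 rad/s) or (x of rotor_2 in the frame of tray between -0.04 and 0.04 m and y of rotor_2 in the frame of tray between -0.05 and 0.05 m and z of rotor_2 in the frame of tray between -0.001 and 0.009 m and angle between rotor_2's own z axis and vertical below 0.08 rad and contact force between the fingers and rotor_2 below 0.05 N and linear speed of rotor_2 below 0.03 m/s and angular speed of rotor_2 below 0.5 rad/s))), for 0.2 s.
3. with the first put away, the other arm rests by its notch on the knife edge, let go and settled ((((x of rotor_1 in the frame of cradle_seat between -0.022 and 0.022 m and y of rotor_1 in the frame of cradle_seat between -0.008 and 0.008 m and z of rotor_1 in the frame of cradle_seat between -0.024 and -0.016 m and angle between rotor_1's own z axis and vertical below 0.06 rad and angle between the x axis of rotor_1 and the x axis of cradle, either way round below 0.2 rad and contact force between the fingers and rotor_1 below 0.05 N and linear speed of rotor_1 below 0.03 m/s and angular speed of rotor_1 below 0.5 rad/s) and (x of rotor_2_notch in the frame of knife_edge between -0.007 and 0.007 m and y of rotor_2_notch in the frame of knife_edge between -0.025 and 0.025 m and z of rotor_2_notch in the frame of knife_edge between -0.005 and 0.005 m and angle between rotor_2's own z axis and vertical above 0.12 rad and contact force between the fingers and rotor_2 below 0.05 N and linear speed of rotor_2 below 0.03 m/s and angular speed of rotor_2 below 0.5 rad/s)) or ((x of rotor_2 in the frame of tray between -0.04 and 0.04 m and y of rotor_2 in the frame of tray between -0.05 and 0.05 m and z of rotor_2 in the frame of tray between -0.001 and 0.009 m and angle between rotor_2's own z axis and vertical below 0.08 rad and contact force between the fingers and rotor_2 below 0.05 N and linear speed of rotor_2 below 0.03 m/s and angular speed of rotor_2 below 0.5 rad/s) and (x of rotor_1_notch in the frame of knife_edge between -0.007 and 0.007 m and y of rotor_1_notch in the frame of knife_edge between -0.025 and 0.025 m and z of rotor_1_notch in the frame of knife_edge between -0.005 and 0.005 m and angle between rotor_1's own z axis and vertical below 0.08 rad and contact force between the fingers and rotor_1 below 0.05 N and linear speed of rotor_1 below 0.03 m/s and angular speed of rotor_1 below 0.5 rad/s)))), for 0.3 s.
At the end, for the whole second after the job is handed in: The balanced arm rests let go in the cradle, bar on both seats (height within 4 mm, tilt under 0.06 rad, within 22 mm of centre lengthways and 8 mm sideways); the unbalanced arm lies let go on its feet on the tray's floor (height within 5 mm, tilt under 0.08 rad, inside the walls); both still (x of rotor_1 in the frame of cradle_seat between -0.022 and 0.022 m and y of rotor_1 in the frame of cradle_seat between -0.008 and 0.008 m and z of rotor_1 in the frame of cradle_seat between -0.024 and -0.016 m and angle between rotor_1's own z axis and vertical below 0.06 rad and angle between the x axis of rotor_1 and the x axis of cradle, either way round below 0.2 rad and contact force between the fingers and rotor_1 below 0.05 N and linear speed of each of rotor_1, rotor_2 below 0.03 m/s and angular speed of each of rotor_1, rotor_2 below 0.5 rad/s and x of rotor_2 in the frame of tray between -0.04 and 0.04 m and y of rotor_2 in the frame of tray between -0.05 and 0.05 m and z of rotor_2 in the frame of tray between -0.001 and 0.009 m and angle between rotor_2's own z axis and vertical below 0.08 rad and contact force between the fingers and rotor_2 below 0.05 N); the robot touches nothing.
It fails at once if the mouse was moved more than 3 cm (distance of mouse from where it was at the start of the episode above 0.03 m).
It fails at once if the jar was moved more than 3 cm (distance of jar from where it was at the start of the episode above 0.03 m).
It fails at once if the white box was moved more than 3 cm (distance of slide_box from where it was at the start of the episode above 0.03 m).
It also fails if it takes over 69 s, if anything falls off the work surface, if the arm or the gripper's body presses on something with over 40 N, if the wrist force passes 120 N, or if a joint passes its speed limit or range.

## Working session

There is one attempt and no reset: what is moved stays moved. The work goes in short steps, Python scripts to look and compute and a tool call to move; the robot and the scene stay as the last step left them, time stands still between calls to the robot, and variables do not carry over. Pictures are saved under pics/ and viewed, at most 10 in all, crops included, and the job is handed in when it is done.

Besides the shell and the picture viewer there is one more tool, called as name(argument=value, ...) on one line, values as JSON. servo_tool: Moves the arm, as the interface text tells. Its arguments: {"type":"object","properties":{"commands":{"type":"array"},"force":{"type":"number"}},"required":["commands"]}

```bash
ls; mkdir -p pics
cat > h.py <<'E'
import numpy as np, cv2
from station import status, eyes, order
def grab(n):
    o=status.get_obs(); f=eyes.grab_frame(n); f['obs']=o; return f
def cloud(f):
    K,d=np.array(f['camera_matrix']),np.array(f['dist_coeffs'])
    v,u=np.mgrid[0:480,0:640]
    p=cv2.undistortPoints(np.stack([u,v],-1).reshape(-1,1,2).astype(float),K,d).reshape(480,640,2)
    z=f['z_map'].astype(float)
    P=np.dstack([p*z[...,None],z])
    if 'mount' in f:
        from scipy.spatial.transform import Rotation as R
        o=f['obs'];M=np.array(f['mount']);P=P@M[:3,:3].T+M[:3,3]
        r=o['tcp_rot'];P=P@R.from_euler('xyz',r).as_matrix().T+np.array(o['ee_pos'])
    else:
        Rm=cv2.Rodrigues(np.array(f['rvec'],float))[0];P=(P-np.array(f['tvec']).ravel())@Rm
    P[z==0]=np.nan
    return P
def save(f,n,crop=None,s=1):
    im=f['image'][...,::-1]
    if crop: x0,y0,x1,y1=crop; im=im[y0:y1,x0:x1]
    if s!=1: im=cv2.resize(im,None,fx=s,fy=s,interpolation=cv2.INTER_CUBIC)
    cv2.imwrite('pics/'+n,im)
E
python3 - <<'E'
from h import *
import pickle
o=status.get_obs();print(o)
for n in('top','side'):
    f=grab(n);save(f,n+'0.png');pickle.dump(f,open(n+'0.pkl','wb'))
    if n=='top':
        P=cloud(f);np.set_printoptions(precision=3,suppress=True)
        print(P[60:480:120,80:640:120].reshape(-1,3))
E
```

```text
pics
{'time': 0.0, 'qpos': array([-1.54229275e+00,  1.81551878e-01,  1.60797456e+00,  1.57332407e-05,
        1.35379659e+00, -2.06290416e-01]), 'qd': array([-1.52281717e-03,  9.44730248e-04,  2.39023159e-05, -7.59023153e-05,
       -1.34365291e-04, -1.93258731e-04]), 'effort': array([ 1.21801386e-03, -4.33869946e+01, -3.41851187e+01,  7.03300210e-02,
        3.85982625e-02, -1.26247451e-04]), 'ee_pos': array([ 0.1337821 , -0.55871657,  0.25682018]), 'tcp_rot': array([-3.13990211e+00, -3.69465866e-04,  2.34790276e-01]), 'wrist_force': array([ 0.04244145,  0.7472972 , -0.32059216]), 'wrist_torque': array([-0.01399049, -0.02357384, -0.01036484]), 'finger_force': 0.0, 'gripper_width': 1.0051265269478493}
[[ 0.977  0.718  0.001]
 [ 0.97   0.393 -0.006]
 [ 0.966  0.079 -0.004]
 [ 0.967 -0.232  0.001]
 [ 0.976 -0.553  0.001]
 [ 0.654  0.703 -0.002]
 [ 0.651  0.383  0.001]
 [ 0.649  0.078  0.012]
 [ 0.652 -0.226  0.001]
 [ 0.657 -0.543 -0.008]
 [ 0.343  0.696 -0.003]
 [ 0.347  0.379  0.001]
 [ 0.349  0.077 -0.001]
 [ 0.35  -0.223  0.003]
 [ 0.348 -0.536 -0.003]
 [ 0.033  0.694  0.005]
 [ 0.042  0.38  -0.002]
 [ 0.051  0.076  0.013]
 [ 0.251 -0.076  0.806]
 [ 0.038 -0.54  -0.005]]
```

View pics/top0.png

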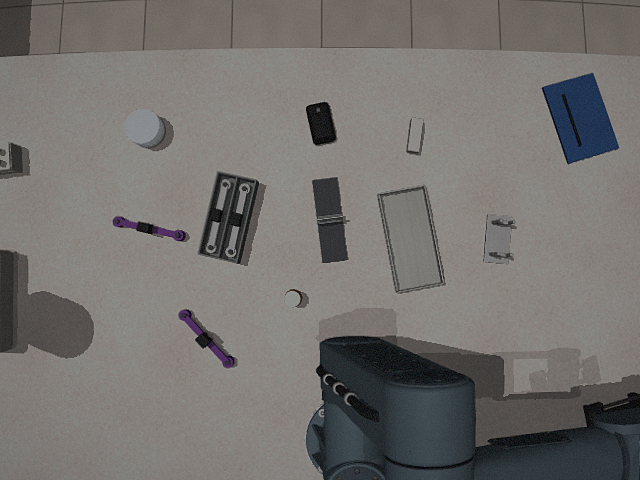

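View pics/side0.png

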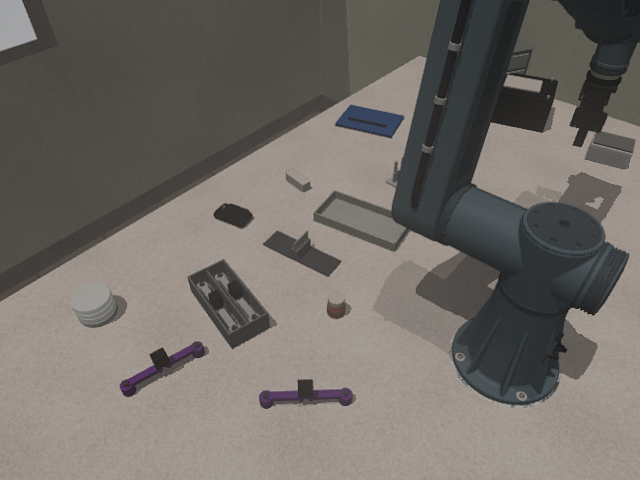

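Top view: the grey case is at (231,218) with two silver arms, grips at (217,215) and (237,218). The stand is at (330,220), tray (411,239), cradle (499,239), mouse (321,123), white box (415,136) and jar (293,298). Could be mistaken for the arms: the purple look-alikes at (149,229) and (207,338), which I rule out by colour. The two silver arms in the grey case are the ones to use.

```bash
cat >> h.py <<'E'
def ray(f,uv,z):
    K,d=np.array(f['camera_matrix']),np.array(f['dist_coeffs'])
    p=cv2.undistortPoints(np.array(uv,float).reshape(-1,1,2),K,d).reshape(-1,2)
    D=np.c_[p,np.ones(len(p))]
    if 'mount' in f:
        from scipy.spatial.transform import Rotation as R
        M=np.array(f['mount']);Rt=R.from_euler('xyz',f['obs']['tcp_rot']).as_matrix()
        D=D@(Rt@M[:3,:3]).T;C=Rt@M[:3,3]+np.array(f['obs']['ee_pos'])
    else:
        Rm=cv2.Rodrigues(np.array(f['rvec'],float))[0];D=D@Rm;C=-Rm.T@np.array(f['tvec']).ravel()
    return C+D*((z-C[2])/D[:,2])[:,None]
def rect(pts):
    (cx,cy),(w,h),a=cv2.minAreaRect(np.array(pts)[:,:2].astype(np.float32)*1000)
    if h>w: w,h,a=h,w,a+90
    a=(a+90)%180-90
    return 'c=(%.4f,%.4f) %.0fx%.0f ang=%.1f'%(cx/1e3,cy/1e3,w,h,a)
E
python3 - <<'E'
from h import *
import pickle
f=pickle.load(open('top0.pkl','rb'));P=cloud(f);im=f['image'].astype(int)
hsv=cv2.cvtColor(f['image'],cv2.COLOR_RGB2HSV)
boxes={'case':(190,160,275,275,.045,.060,.054),'stand':(303,165,360,275,.003,.012,.006),'blade':(303,190,360,240,.045,.075,.06),'tray':(370,175,455,300,.02,.04,.03),'cradle':(475,205,525,272,.003,.02,.008),'forks':(475,205,525,272,.06,.095,.08)}
for n,(x0,y0,x1,y1,a,b,z) in boxes.items():
    m=np.zeros((480,640),bool);s=P[y0:y1,x0:x1,2];m[y0:y1,x0:x1]=(s>a)&(s<b)
    v,u=np.nonzero(m);print(n,len(u),'zmed',np.median(P[m][:,2]).round(4),'ray',rect(ray(f,np.c_[u,v],z)))
# dark blocks in case
g=im.max(2);m=np.zeros((480,640),np.uint8);m[195:240,205:250]=(g[195:240,205:250]<32)
n,l,st,c=cv2.connectedComponentsWithStats(m)
for i in range(1,n):
    if st[i,4]>30: print('dark',st[i],c[i].round(1),ray(f,[c[i]],.066))
# colour-based
for n,(x0,y0,x1,y1),z,fn in [('case',(190,160,275,275),.054,None),('stand',(305,170,352,270),.006,None)]:
    m=np.zeros((480,640),np.uint8);m[y0:y1,x0:x1]=g[y0:y1,x0:x1]<85
    n_,l,st,c=cv2.connectedComponentsWithStats(m);i=1+np.argmax(st[1:,4]);v,u=np.nonzero(l==i)
    print('col',n,rect(ray(f,np.c_[u,v],z)))
save(f,'crop_case.png',(190,160,360,280),4.5)
E
```

```text
case 662 zmed 0.0527 ray c=(0.5539,0.3048) 211x103 ang=-12.8
stand 2526 zmed 0.0058 ray c=(0.5514,0.0501) 274x141 ang=0.1
blade 44 zmed 0.0603 ray c=(0.5503,0.0538) 61x4 ang=-82.7
tray 600 zmed 0.0293 ray c=(0.5034,-0.1462) 251x120 ang=10.8
cradle 1333 zmed 0.006 ray c=(0.5059,-0.3756) 168x127 ang=-0.6
forks 70 zmed 0.0774 ray c=(0.5032,-0.3679) 89x42 ang=-5.9
dark [208 201  16  21 121] [215.3 213.6] [[0.55958053 0.33033954 0.066     ]]
dark [228 202  15  25 118] [235.1 217.2] [[0.5510376  0.28193437 0.066     ]]
col case c=(0.5519,0.2997) 208x107 ang=-12.6
col stand c=(0.5512,0.0471) 211x78 ang=7.3
```

View pics/crop_case.png

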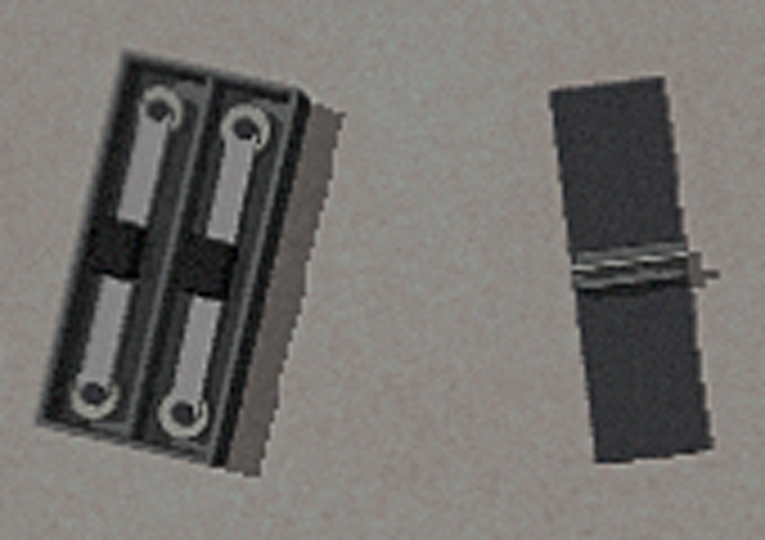

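The crop confirms it: two silver-bar arms in the grey case with black grips at about (217,215) and (236,219), nothing purple in it. Next I plan a sweep over the fixtures with the wrist camera.

```bash
cat > plan.py <<'E'
from h import *
from scipy.spatial.transform import Rotation as R
def plan(wps,start=None):
    o=status.get_obs();p=np.array(o['ee_pos']);Rt=R.from_euler('xyz',o['tcp_rot'])
    print('at',p.round(4),'yaw %.1f'%np.degrees(o['tcp_rot'][2]),'t %.2f'%o['time'],'grip',round(o['gripper_width']*88.1,1),'F',np.round(o['wrist_force'],1))
    for x,y,z,yaw in wps:
        q=np.array([x,y,z]);T=R.from_euler('xyz',[np.pi,0,np.radians(yaw)])
        s=Rt.inv().apply(q-p);rv=(Rt.inv()*T).as_rotvec()
        print('->',(x,y,z,yaw),'shift mm',(s*1e3).round(1),'rot',rv.round(4),'rows %.1f'%max(np.linalg.norm(s)/.0417,np.degrees(np.linalg.norm(rv))/7.16))
        p,Rt=q,T
E
python3 - <<'E'
from plan import *
import pickle
plan([(.30,-.48,.28,4),(.45,-.37,.30,-6),(.45,-.22,.30,10),(.45,-.146,.30,10)])
f=grab('wrist');print(f['mount'],f['camera_matrix'])
E
```

```text
at [ 0.1338 -0.5588  0.2569] yaw 13.5 t 0.10 grip 87.9 F [-0.3 -0.2  0.1]
-> (0.3, -0.48, 0.28, 4) shift mm [180.  -37.9 -23. ] rot [-0.0016 -0.0002  0.165 ] rows 4.4
-> (0.45, -0.37, 0.3, -6) shift mm [157.3 -99.3 -20. ] rot [-0.     -0.      0.1745] rows 4.5
-> (0.45, -0.22, 0.3, 10) shift mm [ -15.7 -149.2   -0. ] rot [ 0.      0.     -0.2793] rows 3.6
-> (0.45, -0.146, 0.3, 10) shift mm [ 12.8 -72.9  -0. ] rot [0. 0. 0.] rows 1.8
[[-2.61089110e-04 -9.64592177e-01 -2.63745831e-01  6.85359730e-02]
 [ 9.99999767e-01 -8.54976140e-05 -6.77238077e-04  4.23984249e-04]
 [ 6.30708912e-04 -2.63745946e-01  9.64591975e-01 -1.27341093e-01]
 [ 0.00000000e+00  0.00000000e+00  0.00000000e+00  1.00000000e+00]] [[430.91718753   0.         315.23251453]
 [  0.         430.91718753 237.3548798 ]
 [  0.           0.           1.        ]]
```

servo_tool(commands=[[[0.036,-0.0076,-0.0046],[0,0,0.033],0.088],[[0.072,-0.0152,-0.0092],[0,0,0.066],0.088],[[0.108,-0.0228,-0.0138],[0,0,0.099],0.088],[[0.144,-0.0304,-0.0184],[0,0,0.132],0.088],[[0.18,-0.038,-0.023],[0,0,0.165],0.088]])

```text
time: 0.57
ee_pos: [0.3012, -0.4793, 0.2807]
tcp_rot: [-3.141, 0.0, 0.068]
wrist_force: [1.5, -0.4, 0.1]
gripper_width: 1.001
finger_force: 0.0
```

servo_tool(commands=[[[0.034,-0.016,-0.004],[0,0,0.035],0.088],[[0.068,-0.032,-0.008],[0,0,0.07],0.088],[[0.102,-0.048,-0.012],[0,0,0.105],0.088],[[0.136,-0.064,-0.016],[0,0,0.14],0.088],[[0.17,-0.08,-0.02],[0,0,0.175],0.088]])

```text
time: 0.98
ee_pos: [0.4654, -0.3874, 0.3007]
tcp_rot: [-3.141, 0.0, -0.107]
wrist_force: [0.9, -1.5, -0.6]
gripper_width: 1.0
finger_force: 0.0
```

```bash
cat > look.py <<'E'
from plan import *
import sys,pickle
n=sys.argv[1];f=grab('wrist');pickle.dump(f,open(n+'.pkl','wb'));save(f,n+'.png')
plan([])
P=cloud(f);z=P[...,2]
# report components of points in height bands
for a,b in [(.074,.09),(.055,.066),(.045,.0575),(.026,.034),(.004,.012)]:
    m=((z>a)&(z<b)).astype(np.uint8)
    k,l,st,c=cv2.connectedComponentsWithStats(m)
    for i in range(1,k):
        if st[i,4]>150: print(a,b,st[i],'z %.4f'%np.median(P[l==i][:,2]),rect(ray(f,np.argwhere(l==i)[:,::-1],np.median(P[l==i][:,2]))))
E
python3 look.py w1
```

```text
at [ 0.4706 -0.3838  0.3016] yaw -6.0 t 1.03 grip 87.8 F [-0.  3.  0.]
0.026 0.034 [   0   23  167  294 3287] z 0.0299 c=(0.5036,-0.1490) 250x123 ang=10.6
0.004 0.012 [ 68  27 107 252 929] z 0.0082 c=(0.5149,-0.2066) 250x6 ang=10.7
0.004 0.012 [    0    35   159   271 17922] z 0.0049 c=(0.5023,-0.1392) 247x107 ang=10.7
0.004 0.012 [ 260   88   70  127 7043] z 0.0064 c=(0.5041,-0.3721) 120x64 ang=-5.2
```

```bash
python3 -c "
from plan import *
plan([(.50,-.20,.30,22),(.53,-.02,.30,50),(.54,.18,.30,77)])"
```

```text
at [ 0.4706 -0.3838  0.3016] yaw -6.0 t 1.03 grip 87.8 F [-0.  3.  0.]
-> (0.5, -0.2, 0.3, 22) shift mm [  10.  -185.8    2. ] rot [-0.0009 -0.0043 -0.4887] rows 4.5
-> (0.53, -0.02, 0.3, 50) shift mm [  95.2 -155.7   -0. ] rot [-0.      0.     -0.4887] rows 4.4
-> (0.54, 0.18, 0.3, 77) shift mm [ 159.6 -120.9   -0. ] rot [ 0.      0.     -0.4712] rows 4.8
```

servo_tool(commands=[[[0.002,-0.037,0],[0,0,-0.098],0.088],[[0.004,-0.074,0],[0,0,-0.196],0.088],[[0.006,-0.111,0],[0,0,-0.294],0.088],[[0.008,-0.148,0],[0,0,-0.392],0.088],[[0.01,-0.185,0],[0,0,-0.49],0.088]])

```text
time: 1.45
ee_pos: [0.4931, -0.2041, 0.3003]
tcp_rot: [-3.141, 0.0, 0.39]
wrist_force: [0.9, 0.6, -0.2]
gripper_width: 0.997
finger_force: 0.0
```

servo_tool(commands=[[[0.019,-0.031,0],[0,0,-0.098],0.088],[[0.038,-0.062,0],[0,0,-0.196],0.088],[[0.057,-0.093,0],[0,0,-0.294],0.088],[[0.076,-0.124,0],[0,0,-0.392],0.088],[[0.095,-0.155,0],[0,0,-0.49],0.088]])

```text
time: 1.87
ee_pos: [0.523, -0.0249, 0.3006]
tcp_rot: [-3.141, 0.0, 0.88]
wrist_force: [1.3, -0.6, 0.1]
gripper_width: 1.0
finger_force: 0.0
```

servo_tool(commands=[[[0.032,-0.024,0],[0,0,-0.094],0.088],[[0.064,-0.048,0],[0,0,-0.188],0.088],[[0.096,-0.072,0],[0,0,-0.282],0.088],[[0.128,-0.096,0],[0,0,-0.376],0.088],[[0.16,-0.12,0],[0,0,-0.47],0.088]])

```text
time: 2.28
ee_pos: [0.5333, 0.175, 0.3005]
tcp_rot: [-3.141, 0.0, 1.35]
wrist_force: [1.0, -0.2, 0.3]
gripper_width: 1.0
finger_force: 0.0
```

```bash
python3 look.py w2; python3 -c "
from plan import *
plan([(.549,.2815,.20,77.2),(.549,.2815,.10,77.2)])"
```

```text
at [0.5327 0.1814 0.3006] yaw 77.9 t 2.33 grip 87.9 F [-2.3  2.2 -0.3]
0.055 0.066 [113 254  44  41 990] z 0.0557 c=(0.3562,0.1434) 39x39 ang=7.9
0.055 0.066 [350 292  24  59 210] z 0.0599 c=(0.5515,0.0536) 63x3 ang=-82.6
0.045 0.0575 [ 171    0  267  105 4262] z 0.0532 c=(0.5516,0.2937) 211x79 ang=-12.7
0.045 0.0575 [ 113  251   47   44 1560] z 0.0553 c=(0.3583,0.1449) 45x39 ang=31.3
0.026 0.034 [192   0  93  30 584] z 0.0305 c=(0.5016,0.3334) 78x22 ang=-25.8
0.026 0.034 [321   0  94  29 662] z 0.0308 c=(0.6102,0.3129) 78x21 ang=-8.2
0.026 0.034 [186  46  33  54 186] z 0.0303 c=(0.4629,0.3008) 43x28 ang=77.2
0.026 0.034 [220  46 205  54 474] z 0.0304 c=(0.5723,0.2962) 180x41 ang=-26.4
0.026 0.034 [347  55  65  34 589] z 0.0305 c=(0.6118,0.2682) 55x27 ang=-12.6
0.026 0.034 [197  58  30  35 460] z 0.0304 c=(0.4686,0.2974) 28x25 ang=80.4
0.026 0.034 [ 551  204   89   70 3672] z 0.0319 c=(0.7885,0.0770) 81x51 ang=12.2
0.026 0.034 [128 244  41  39 331] z 0.0290 c=(0.3650,0.1480) 42x25 ang=-62.5
0.026 0.034 [288 401 146  49 740] z 0.0292 c=(0.5250,-0.0829) 168x8 ang=10.9
0.026 0.034 [437 401  24  49 198] z 0.0298 c=(0.6204,-0.1046) 69x4 ang=-79.2
0.004 0.012 [ 190    0  231   39 2288] z 0.0048 c=(0.5591,0.3283) 206x31 ang=-12.7
0.004 0.012 [ 193   50  226   50 3721] z 0.0048 c=(0.5491,0.2822) 207x43 ang=-12.7
0.004 0.012 [195 106 225   1 225] z 0.0074 c=(0.5441,0.2549) 210x0 ang=-12.7
0.004 0.012 [ 254  239  204  116 9843] z 0.0063 c=(0.5514,0.0537) 210x65 ang=7.4
0.004 0.012 [236 401 159  55 706] z 0.0082 c=(0.4711,-0.0924) 196x8 ang=10.6
0.004 0.012 [ 318  404  138   46 2007] z 0.0046 c=(0.5555,-0.1127) 162x62 ang=-12.8
at [0.5327 0.1814 0.3006] yaw 77.9 t 2.33 grip 87.9 F [-2.3  2.2 -0.3]
-> (0.549, 0.2815, 0.2, 77.2) shift mm [100.8  -4.9 101. ] rot [-0.0011 -0.0043  0.0124] rows 3.4
-> (0.549, 0.2815, 0.1, 77.2) shift mm [  0.  -0. 100.] rot [0. 0. 0.] rows 2.4
```

View pics/w2.png

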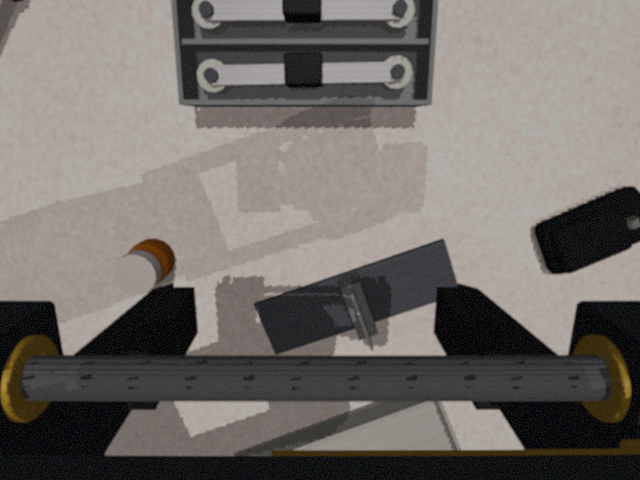

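The wrist view shows the near arm's block at (304,69), the far one at (303,10) and the blade at (362,320). I check the block position along the bar.

```bash
python3 -c "
from plan import *
import pickle
f=pickle.load(open('w2.pkl','rb'));g=f['image'].max(2)
for y0,y1 in((48,95),(0,28)):
    m=np.zeros((480,640),np.uint8);m[y0:y1,275:335]=g[y0:y1,275:335]<35
    k,l,st,c=cv2.connectedComponentsWithStats(m);i=1+np.argmax(st[1:,4])
    uv=np.argwhere(l==i)[:,::-1];print(st[i],c[i],rect(ray(f,uv,.070)))
P=cloud(f);m=(P[...,2]>.066)&(P[...,2]<.075);m[100:]=0
k,l,st,c=cv2.connectedComponentsWithStats(m.astype(np.uint8))
for i in range(1,k):
    if st[i,4]>60: print(st[i],rect(P[l==i]),np.median(P[l==i][:,2]))
"
```

```text
[286  67  36  21 312] [301.84615385  80.96153846] c=(0.5459,0.2724) 29x14 ang=-24.7
[284   7  36  17 395] [301.87088608  16.53670886] c=(0.5557,0.3179) 27x10 ang=-15.5
[282   0  40  17 642] c=(0.5568,0.3232) 30x11 ang=-12.4 0.07022615607040887
[ 284   52   39   34 1263] c=(0.5481,0.2810) 30x24 ang=-12.4 0.07019411653512778
```

servo_tool(commands=[[[0.033,-0.002,0.02],[0,0,0.004],0.088],[[0.066,-0.004,0.04],[0,0,0.008],0.088],[[0.1,-0.0057,0.07],[0,0,0.012],0.088],[[0.1,-0.0057,0.1],[0,0,0.012],0.088],[[0.1,-0.0057,0.1],[0,0,0.012],0.088]])

```text
time: 2.75
ee_pos: [0.5465, 0.2722, 0.1933]
tcp_rot: [-3.131, 0.006, 1.335]
wrist_force: [-1.5, -0.3, -1.3]
gripper_width: 1.003
finger_force: 0.0
```

servo_tool(commands=[[[0,0,0.03],[0,0,0],0.07],[[0,0,0.06],[0,0,0],0.07],[[0,0,0.09],[0,0,0],0.07],[[0,0,0.1],[0,0,0],0.07],[[0,0,0.1],[0,0,0],0.07]])

```text
time: 3.17
ee_pos: [0.549, 0.2704, 0.0987]
tcp_rot: [-3.137, 0.003, 1.332]
wrist_force: [0.4, 0.9, 0.0]
gripper_width: 0.796
finger_force: 0.0
```

```bash
python3 -c "
from plan import *
plan([(.5481,.2810,.060,77.3)])
f=grab('wrist');P=cloud(f);m=(P[...,2]>.066)&(P[...,2]<.075)
k,l,st,c=cv2.connectedComponentsWithStats(m.astype(np.uint8))
for i in range(1,k):
    if st[i,4]>60: print(st[i],rect(P[l==i]),np.median(P[l==i][:,2]))
"
```

```text
at [0.549  0.2704 0.0987] yaw 76.3 t 3.17 grip 70.1 F [0.4 0.9 0. ]
-> (0.5481, 0.281, 0.06, 77.3) shift mm [10.2 -3.2 38.7] rot [-0.0048  0.0028 -0.0175] rows 1.0
[ 256  105   86   71 5728] c=(0.5586,0.3301) 30x24 ang=-12.4 0.07024762164383636
[ 265  242   79   62 4572] c=(0.5482,0.2812) 30x24 ang=-11.7 0.07022832431445988
```

servo_tool(commands=[[[0.0102,-0.0032,0.005],[-0.004,0.003,-0.0175],0.07],[[0.0102,-0.0032,0.02],[-0.004,0.003,-0.0175],0.07],[[0.0102,-0.0032,0.032],[-0.004,0.003,-0.0175],0.07],[[0.0102,-0.0032,0.038],[-0.004,0.003,-0.0175],0.07],[[0.0102,-0.0032,0.038],[-0.004,0.003,-0.0175],0.07]])

```text
time: 3.63
ee_pos: [0.5492, 0.2827, 0.0619]
tcp_rot: [3.139, -0.002, 1.351]
wrist_force: [-0.5, -0.5, -0.1]
gripper_width: 0.795
finger_force: 0.0
```

servo_tool(commands=[[[0,0,0],[0,0,0],0.02],[[0,0,0],[0,0,0],0.02],[[0,0,0],[0,0,0],0.02],[[0,0,0],[0,0,0],0.02],[[0,0,0],[0,0,0],0.02]], force=25)

```text
time: 4.05
ee_pos: [0.5502, 0.2827, 0.0632]
tcp_rot: [3.137, -0.003, 1.35]
wrist_force: [-0.4, 0.6, -0.3]
gripper_width: 0.44
finger_force: 0.0
```

```bash
python3 -c "
from plan import *
print(status.get_obs()['finger_force'])
plan([(.5481,.2810,.20,77.3),(.553,.165,.20,87),(.5514,.0537,.20,97.4),(.5514,.0537,.10,97.4)])"
```

```text
0.0
at [0.5502 0.2827 0.0632] yaw 77.4 t 4.05 grip 38.8 F [-0.4  0.6 -0.3]
-> (0.5481, 0.281, 0.2, 77.3) shift mm [  -1.7   -1.1 -136.8] rot [ 0.0047 -0.0034  0.0011] rows 3.3
-> (0.553, 0.165, 0.2, 87) shift mm [-112.1   30.3    0. ] rot [ 0.      0.     -0.1693] rows 2.8
-> (0.5514, 0.0537, 0.2, 97.4) shift mm [-111.2    4.2    0. ] rot [ 0.      0.     -0.1815] rows 2.7
-> (0.5514, 0.0537, 0.1, 97.4) shift mm [  0.  -0. 100.] rot [0. 0. 0.] rows 2.4
```

servo_tool(commands=[[[-0.002,-0.001,0.003],[0.004,-0.003,0],0.02],[[-0.002,-0.001,0.003],[0.004,-0.003,0],0.02],[[-0.002,-0.001,0.003],[0.004,-0.003,0],0.02],[[-0.002,-0.001,0.003],[0.004,-0.003,0],0.02],[[-0.002,-0.001,0.003],[0.004,-0.003,0],0.02]])

```text
time: 4.47
ee_pos: [0.5482, 0.2809, 0.0597]
tcp_rot: [-3.141, 0.0, 1.35]
wrist_force: [-3.6, -0.5, 4.4]
gripper_width: 0.338
finger_force: 24.9
```

servo_tool(commands=[[[0,0,-0.01],[0,0,0],0.02],[[0,0,-0.04],[0,0,0],0.02],[[0,0,-0.08],[0,0,0],0.02],[[0,0,-0.115],[0,0,0],0.02],[[0,0,-0.14],[0,0,0],0.02]])

```text
time: 4.88
ee_pos: [0.5495, 0.281, 0.2032]
tcp_rot: [3.138, -0.001, 1.35]
wrist_force: [1.6, 0.2, -2.6]
gripper_width: 0.343
finger_force: 24.9
```

```bash
python3 -c "
from plan import *
print(status.get_obs()['finger_force'])
plan([(.553,.165,.20,87),(.5514,.0537,.20,97.4),(.5514,.0537,.10,97.4)])"
```

```text
24.919185508042574
at [0.5495 0.281  0.2032] yaw 77.4 t 4.88 grip 30.2 F [ 1.6  0.2 -2.6]
-> (0.553, 0.165, 0.2, 87) shift mm [-112.4   28.8    3.2] rot [ 0.0032 -0.0011 -0.1683] rows 2.8
-> (0.5514, 0.0537, 0.2, 97.4) shift mm [-111.2    4.2    0. ] rot [ 0.      0.     -0.1815] rows 2.7
-> (0.5514, 0.0537, 0.1, 97.4) shift mm [  0.  -0. 100.] rot [0. 0. 0.] rows 2.4
```

servo_tool(commands=[[[-0.022,0.006,0],[0.001,0,-0.034],0.02],[[-0.045,0.012,0],[0.002,0,-0.067],0.02],[[-0.068,0.018,0.001],[0.003,0,-0.1],0.02],[[-0.09,0.024,0.002],[0.003,-0.001,-0.134],0.02],[[-0.112,0.029,0.003],[0.003,-0.001,-0.168],0.02]])

```text
time: 5.3
ee_pos: [0.5521, 0.164, 0.1967]
tcp_rot: [-3.139, 0.001, 1.52]
wrist_force: [0.1, -0.4, -3.8]
gripper_width: 0.336
finger_force: 24.9
```

servo_tool(commands=[[[-0.028,0.001,0],[0,0,-0.05],0.02],[[-0.056,0.002,0],[0,0,-0.1],0.02],[[-0.085,0.003,0],[0,0,-0.15],0.02],[[-0.111,0.004,0],[0,0,-0.18],0.02],[[-0.111,0.004,0],[0,0,-0.18],0.02]])

```text
time: 5.72
ee_pos: [0.5504, 0.0498, 0.1967]
tcp_rot: [-3.138, 0.003, 1.696]
wrist_force: [-0.6, -0.1, -3.5]
gripper_width: 0.337
finger_force: 25.0
```

```bash
python3 -c "
from plan import *
plan([(.5514,.0537,.11,97.4)])"
```

```text
at [0.5504 0.0498 0.1967] yaw 97.2 t 5.72 grip 29.7 F [-0.6 -0.1 -3.5]
-> (0.5514, 0.0537, 0.11, 97.4) shift mm [ 3.9  1.8 86.7] rot [-0.0036  0.0025 -0.0039] rows 2.1
```

servo_tool(commands=[[[0.004,0.001,0.025],[-0.003,0.002,-0.004],0.02],[[0.004,0.001,0.05],[-0.003,0.002,-0.004],0.02],[[0.004,0.001,0.075],[-0.003,0.002,-0.004],0.02],[[0.004,0.001,0.087],[-0.003,0.002,-0.004],0.02],[[0.004,0.001,0.087],[-0.003,0.002,-0.004],0.02]])

```text
time: 6.13
ee_pos: [0.5481, 0.0587, 0.1066]
tcp_rot: [-3.135, -0.003, 1.702]
wrist_force: [-1.3, 0.7, -3.2]
gripper_width: 0.342
finger_force: 25.0
```

```bash
python3 -c "
from plan import *
plan([(.5515,.0537,.0835,97.4)])"
```

```text
at [0.5481 0.0587 0.1066] yaw 97.5 t 6.13 grip 30.1 F [-1.3  0.7 -3.2]
-> (0.5515, 0.0537, 0.0835, 97.4) shift mm [-5.5  2.9 23. ] rot [-0.0066 -0.0033  0.0021] rows 0.6
```

servo_tool(commands=[[[-0.0055,0.003,0.006],[-0.006,-0.003,0.002],0.02],[[-0.0055,0.003,0.006],[-0.006,-0.003,0.002],0.02],[[-0.0055,0.003,0.012],[-0.006,-0.003,0.002],0.02],[[-0.0055,0.003,0.017],[-0.006,-0.003,0.002],0.02],[[-0.0055,0.003,0.017],[-0.006,-0.003,0.002],0.02]])

```text
time: 6.55
ee_pos: [0.5541, 0.0533, 0.0924]
tcp_rot: [3.136, 0.001, 1.7]
wrist_force: [-0.1, 1.3, -3.1]
gripper_width: 0.335
finger_force: 25.0
```

```bash
python3 -c "
from plan import *
plan([(.5515,.0537,.0835,97.4)])"
```

```text
at [0.5541 0.0533 0.0924] yaw 97.4 t 6.55 grip 29.5 F [-0.1  1.3 -3.1]
-> (0.5515, 0.0537, 0.0835, 97.4) shift mm [ 0.8 -2.6  8.9] rot [0.0054 0.0011 0.0002] rows 0.2
```

servo_tool(commands=[[[0,-0.001,0.003],[0.003,0,0],0.02],[[0,-0.001,0.006],[0.003,0,0],0.02],[[0,-0.001,0.0085],[0.003,0,0],0.02],[[0,-0.001,0.0085],[0.003,0,0],0.02],[[0,-0.001,0.0085],[0.003,0,0],0.02]])

```text
time: 6.97
ee_pos: [0.5532, 0.053, 0.086]
tcp_rot: [3.14, 0.002, 1.701]
wrist_force: [-9.0, -0.6, 13.7]
gripper_width: 0.337
finger_force: 25.0
```

```bash
python3 -c "
from plan import *
for i in range(4):
    eyes.grab_frame('side');plan([(.5515,.0537,.0835,97.4)])"
```

```text
at [0.5532 0.053  0.086 ] yaw 97.4 t 7.02 grip 29.6 F [-8.6 -1.8 13.4]
-> (0.5515, 0.0537, 0.0835, 97.4) shift mm [ 1.  -1.6  2.5] rot [0.0018 0.0017 0.0008] rows 0.1
at [0.5532 0.053  0.086 ] yaw 97.4 t 7.07 grip 29.8 F [-8.2 -0.4 14.2]
-> (0.5515, 0.0537, 0.0835, 97.4) shift mm [ 0.9 -1.6  2.4] rot [0.0018 0.0017 0.0008] rows 0.1
at [0.5532 0.0529 0.0859] yaw 97.4 t 7.12 grip 29.9 F [-8.  -1.4 12.9]
-> (0.5515, 0.0537, 0.0835, 97.4) shift mm [ 1.  -1.6  2.4] rot [0.0018 0.0017 0.0008] rows 0.1
at [0.5532 0.0529 0.086 ] yaw 97.4 t 7.17 grip 30.1 F [-7.9 -1.  14.1]
-> (0.5515, 0.0537, 0.0835, 97.4) shift mm [ 1.  -1.6  2.5] rot [0.0019 0.0017 0.0008] rows 0.1
```

servo_tool(commands=[[[0,-0.002,-0.001],[0,0,0],0.02],[[0,-0.002,-0.001],[0,0,0],0.02],[[0,-0.002,0],[0,0,0],0.02],[[0,-0.002,0],[0,0,0],0.02],[[0,-0.002,0],[0,0,0],0.02]])

```text
time: 7.58
ee_pos: [0.5513, 0.0529, 0.0839]
tcp_rot: [3.139, 0.001, 1.7]
wrist_force: [-0.1, -0.1, -3.1]
gripper_width: 0.338
finger_force: 25.0
```

```bash
python3 -c "
from plan import *
plan([(.5515,.0537,.0835,97.4)])"
```

```text
at [0.5513 0.0529 0.0839] yaw 97.4 t 7.58 grip 29.8 F [-0.1 -0.1 -3.1]
-> (0.5515, 0.0537, 0.0835, 97.4) shift mm [0.8 0.3 0.4] rot [0.0023 0.001  0.0003] rows 0.0
```

Now nearly touching and centred. I lower 1 mm and release.

servo_tool(commands=[[[0,0,0.001],[0,0,0],0.02],[[0,0,0.001],[0,0,0],0.036],[[0,0,0.001],[0,0,0],0.05],[[0,0,0.001],[0,0,0],0.07],[[0,0,0.001],[0,0,0],0.08]])

```text
time: 8.0
ee_pos: [0.5518, 0.0528, 0.0834]
tcp_rot: [3.138, 0.001, 1.7]
wrist_force: [0.8, 0.6, 0.0]
gripper_width: 0.613
finger_force: 0.0
```

servo_tool(commands=[[[0,0,0],[0,0,0],0.085],[[0,0,0],[0,0,0],0.085],[[0,0,-0.03],[0,0,0],0.085],[[0,0,-0.06],[0,0,0],0.085],[[0,0,-0.09],[0,0,0],0.085]])

```text
time: 8.42
ee_pos: [0.5506, 0.053, 0.1737]
tcp_rot: [3.14, 0.001, 1.7]
wrist_force: [0.7, 0.2, -0.2]
gripper_width: 0.957
finger_force: 0.0
```

servo_tool(commands=[[[0.03,0,0],[0,0,0.06],0.085],[[0.05,0,0],[0,0,0.18],0.085],[[0.05,0,0],[0,0,0.3],0.085],[[0.05,0,0],[0,0,0.42],0.085],[[0.05,0,0],[0,0,0.54],0.085]])

```text
time: 8.83
ee_pos: [0.5446, 0.1031, 0.1733]
tcp_rot: [3.138, -0.001, 1.155]
wrist_force: [0.2, 0.6, 0.1]
gripper_width: 0.964
finger_force: 0.0
```

```bash
cat > tilt.py <<'E'
from plan import *
import sys
f=grab('wrist');plan([]);save(f,sys.argv[1]+'.png');P=cloud(f)
a=np.radians(7.4);q=P-np.array([.5514,.0537,0])
X=q[...,0]*np.cos(a)+q[...,1]*np.sin(a);Y=-q[...,0]*np.sin(a)+q[...,1]*np.cos(a);Z=q[...,2]
m=(abs(Y)<25)&(abs(Y)<.005)&(abs(X)<.085)&(abs(X)>.025)&(Z>.03)&(Z<.085)
if m.sum()>20:
    s=np.polyfit(X[m],Z[m],1);print('bar slope deg',np.degrees(np.arctan(s[0])),'z0',s[1],m.sum())
m=(abs(X)<.03)&(abs(Y)<.03)&(Z>.083)&(Z<.105)
if m.sum()>20: print('block',rect(P[m]),'z',Z[m].mean(),'Xr',X[m].min(),X[m].max(),np.degrees(np.arctan(np.polyfit(X[m],Z[m],1)[0])))
E
python3 tilt.py t1
```

```text
at [0.5447 0.1029 0.1733] yaw 65.8 t 8.88 grip 85.2 F [-0.1 -0.1 -0.2]
bar slope deg 1.3505968001379989 z0 0.05689552779679527 2673
block c=(0.5512,0.0523) 30x25 ang=7.1 z 0.0922103053242206 Xr -0.015653734152776252 0.014774422689384524 -0.9367553722008581
```

```bash
python3 -c "
from plan import *
plan([(.55,.08,.17,34),(.5512,.053,.17,7.4)])"
```

```text
at [0.5447 0.1029 0.1733] yaw 65.8 t 8.88 grip 85.2 F [-0.1 -0.1 -0.2]
-> (0.55, 0.08, 0.17, 34) shift mm [-18.7  14.2   3.3] rot [ 0.0031 -0.0015  0.5544] rows 4.4
-> (0.5512, 0.053, 0.17, 7.4) shift mm [-14.1  23.1   0. ] rot [ 0.     -0.      0.4643] rows 3.7
```

servo_tool(commands=[[[-0.004,0.003,0],[0,0,0.11],0.085],[[-0.008,0.006,0],[0,0,0.22],0.085],[[-0.011,0.009,0],[0,0,0.33],0.085],[[-0.015,0.011,0],[0,0,0.44],0.085],[[-0.0187,0.0142,0.003],[0.003,-0.001,0.554],0.085]])

```text
time: 9.3
ee_pos: [0.5505, 0.0795, 0.1707]
tcp_rot: [3.141, -0.001, 0.604]
wrist_force: [0.9, 0.9, 0.0]
gripper_width: 0.968
finger_force: 0.0
```

servo_tool(commands=[[[-0.003,0.005,0],[0,0,0.116],0.085],[[-0.007,0.011,0],[0,0,0.232],0.085],[[-0.011,0.017,0],[0,0,0.348],0.085],[[-0.014,0.023,0],[0,0,0.464],0.085],[[-0.014,0.023,0],[0,0,0.464],0.085]])

```text
time: 9.72
ee_pos: [0.5521, 0.0517, 0.1702]
tcp_rot: [3.141, -0.0, 0.14]
wrist_force: [-0.3, 0.5, -0.5]
gripper_width: 0.967
finger_force: 0.0
```

```bash
python3 tilt.py t2; python3 -c "
from plan import *
plan([(.5512,.053,.10,7.4),(.5512,.053,.086,7.4)])"
```

```text
at [0.552  0.0523 0.1702] yaw 8.3 t 9.77 grip 85.2 F [ 0.2  0.6 -0.1]
bar slope deg 1.052278348883374 z0 0.05760358657169897 3116
block c=(0.5515,0.0519) 30x24 ang=7.4 z 0.09277498061867452 Xr -0.015228222966391888 0.01488970240856458 -3.7927040495747306
at [0.552  0.0523 0.1702] yaw 8.3 t 9.77 grip 85.2 F [ 0.2  0.6 -0.1]
-> (0.5512, 0.053, 0.1, 7.4) shift mm [-0.7 -0.8 70.2] rot [-0.0003 -0.0002  0.0162] rows 1.7
-> (0.5512, 0.053, 0.086, 7.4) shift mm [ 0. -0. 14.] rot [0. 0. 0.] rows 0.3
```

servo_tool(commands=[[[-0.001,0,0.02],[0,0,0.016],0.06],[[-0.001,0,0.045],[0,0,0.016],0.06],[[-0.001,0,0.065],[0,0,0.016],0.06],[[-0.001,0,0.075],[0,0,0.016],0.06],[[-0.001,0,0.075],[0,0,0.016],0.06]])

```text
time: 10.18
ee_pos: [0.549, 0.0532, 0.0927]
tcp_rot: [-3.14, 0.005, 0.13]
wrist_force: [0.1, -0.4, 0.3]
gripper_width: 0.685
finger_force: 0.0
```

```bash
python3 -c "
from plan import *
plan([(.5513,.052,.085,7.4)])"
```

```text
at [0.549  0.0532 0.0927] yaw 7.4 t 10.18 grip 60.4 F [ 0.1 -0.4  0.3]
-> (0.5513, 0.052, 0.085, 7.4) shift mm [2.2 1.5 7.7] rot [-0.0016  0.0047  0.0008] rows 0.2
```

servo_tool(commands=[[[0.0015,0.0015,0.004],[0,0.003,0],0.06],[[0.0015,0.0015,0.0075],[0,0.003,0],0.06],[[0.0015,0.0015,0.0075],[0,0.003,0],0.04],[[0.0015,0.0015,0.0075],[0,0.003,0],0.015],[[0.0015,0.0015,0.0075],[0,0.003,0],0.015]], force=25)

```text
time: 10.6
ee_pos: [0.5531, 0.0514, 0.0885]
tcp_rot: [3.142, -0.004, 0.127]
wrist_force: [0.2, 0.3, -0.3]
gripper_width: 0.475
finger_force: 0.0
```

servo_tool(commands=[[[0,0,0],[0,0,0],0.015],[[0,0,0],[0,0,0],0.015],[[0,0,0],[0,0,0],0.015],[[0,0,0],[0,0,0],0.015],[[0,0,0],[0,0,0],0.015]])

```text
time: 11.02
ee_pos: [0.5528, 0.0516, 0.0881]
tcp_rot: [-3.141, -0.004, 0.126]
wrist_force: [0.0, 1.2, 3.5]
gripper_width: 0.272
finger_force: 24.9
```

```bash
python3 -c "
from plan import *
print(status.get_obs()['finger_force'])
plan([(.5513,.052,.19,7.4),(.525,-.12,.19,3),(.50,-.31,.19,-5),(.504,-.37,.19,-5.3)])"
```

```text
24.921822613741824
at [0.5528 0.0516 0.0881] yaw 7.2 t 11.02 grip 23.9 F [0.  1.2 3.5]
-> (0.5513, 0.052, 0.19, 7.4) shift mm [  -1.1   -0.6 -101.9] rot [-0.0004 -0.0037 -0.0028] rows 2.4
-> (0.525, -0.12, 0.19, 3) shift mm [-48.2 167.2   0. ] rot [ 0.     -0.      0.0768] rows 4.2
-> (0.5, -0.31, 0.19, -5) shift mm [-34.9 188.4   0. ] rot [ 0.     -0.      0.1396] rows 4.6
-> (0.504, -0.37, 0.19, -5.3) shift mm [ 9.2 59.4  0. ] rot [ 0.     -0.      0.0052] rows 1.4
```

servo_tool(commands=[[[0,0,-0.01],[0,0,0],0.015],[[0,0,-0.035],[0,0,0],0.015],[[0,0,-0.065],[0,0,0],0.015],[[0,0,-0.09],[0,0,0],0.015],[[0,0,-0.102],[0,0,0],0.015]])

```text
time: 11.43
ee_pos: [0.5535, 0.0511, 0.1932]
tcp_rot: [3.141, -0.007, 0.126]
wrist_force: [0.5, -0.7, -3.2]
gripper_width: 0.275
finger_force: 24.9
```

servo_tool(commands=[[[-0.006,0.02,0],[0,0,0.01],0.015],[[-0.015,0.052,0],[0,0,0.025],0.015],[[-0.026,0.09,0],[0,0,0.042],0.015],[[-0.037,0.128,0],[0,0,0.06],0.015],[[-0.048,0.167,0],[0,0,0.077],0.015]])

```text
time: 11.85
ee_pos: [0.5244, -0.1214, 0.1888]
tcp_rot: [-3.14, -0.002, 0.05]
wrist_force: [1.1, 0.3, -4.3]
gripper_width: 0.272
finger_force: 24.9
```

servo_tool(commands=[[[-0.007,0.039,0],[0,0,0.028],0.015],[[-0.014,0.078,0],[0,0,0.056],0.015],[[-0.021,0.117,0],[0,0,0.084],0.015],[[-0.028,0.154,0],[0,0,0.112],0.015],[[-0.035,0.188,0],[0,0,0.14],0.015]])

```text
time: 12.27
ee_pos: [0.4987, -0.3119, 0.1884]
tcp_rot: [-3.14, -0.002, -0.093]
wrist_force: [0.7, 0.4, -3.8]
gripper_width: 0.268
finger_force: 24.9
```

servo_tool(commands=[[[0.004,0.025,0],[0,0,0.003],0.015],[[0.008,0.045,0],[0,0,0.005],0.015],[[0.009,0.059,0],[0,0,0.005],0.015],[[0.009,0.059,0],[0,0,0.005],0.015],[[0.009,0.059,0],[0,0,0.005],0.015]])

```text
time: 12.68
ee_pos: [0.503, -0.3692, 0.1883]
tcp_rot: [-3.139, -0.001, -0.097]
wrist_force: [-0.3, -0.3, -3.5]
gripper_width: 0.271
finger_force: 24.9
```

```bash
cat > cr.py <<'E'
from plan import *
import sys
f=grab('wrist');plan([]);save(f,sys.argv[1]+'.png');P=cloud(f);Z=P[...,2]
a=np.radians(-5.2);q=P-np.array([.504,-.371,0])
X=q[...,0]*np.cos(a)+q[...,1]*np.sin(a);Y=-q[...,0]*np.sin(a)+q[...,1]*np.cos(a)
base=(abs(X)<.075)&(abs(Y)<.045)
m=base&(Z>.004)&(Z<.012)
print('plate',rect(P[m]),m.sum())
m=base&(Z>.074)&(Z<.086)&(abs(abs(X)-.04)<.012)
k,l,st,c=cv2.connectedComponentsWithStats(m.astype(np.uint8))
for i in range(1,k):
    if st[i,4]>20: print('prong',st[i],'XY %.4f %.4f z %.4f'%(X[l==i].mean(),Y[l==i].mean(),Z[l==i].mean()))
lo,hi=map(float,sys.argv[2:4])
m=(abs(X)<.11)&(abs(Y)<.04)&(Z>lo)&(Z<hi)&(abs(X)>.025)
if m.sum()>50:
    s=np.polyfit(X[m],Z[m],1);t=np.polyfit(X[m],Y[m],1);print('bar',m.sum(),rect(P[m]),'tilt',np.degrees(s[0]),'Yfit',t,'z',s[1],'X',X[m].min(),X[m].max(),'Y',Y[m].min(),Y[m].max())
E
python3 cr.py c1 .13 .17
```

```text
at [ 0.5033 -0.3684  0.1885] yaw -5.5 t 12.73 grip 23.6 F [-0.2  1.5 -2.8]
plate c=(0.5059,-0.3722) 116x64 ang=-5.1 5757
prong [342 163  15  16 213] XY 0.0406 -0.0167 z 0.0797
prong [284 164   9  15 124] XY 0.0406 0.0165 z 0.0798
bar 12062 c=(0.5094,-0.3695) 172x28 ang=-5.6 tilt 1.6560135289518534 Yfit [-0.00622098  0.00206462] z 0.15536908648671074 X -0.08109878367839068 0.09148720836375422 Y -0.012282546730434767 0.016625042799587958
```

View pics/c1.png

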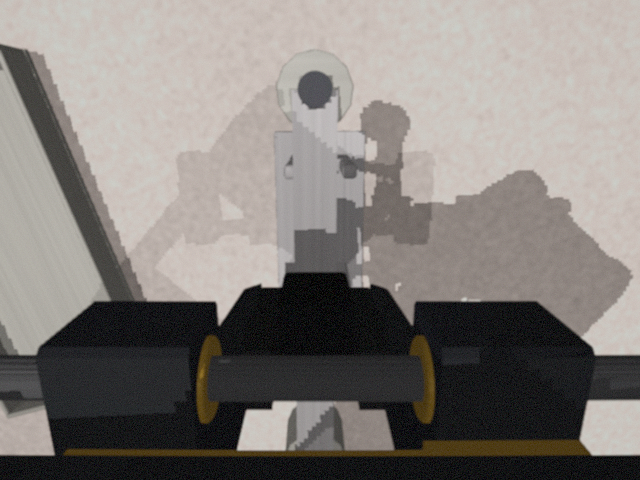

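The wrist view shows the held bar near (315,200) over the fork prongs at (288,170) and (349,170). The bar sits about 3 mm to the +Y side of the slot, so I shift it and descend partway.

servo_tool(commands=[[[0,0.003,0.015],[0,0,-0.006],0.015],[[0,0.003,0.03],[0,0,-0.006],0.015],[[0,0.003,0.045],[0,0,-0.006],0.015],[[0,0.003,0.055],[0,0,-0.006],0.015],[[0,0.003,0.055],[0,0,-0.006],0.015]])

```text
time: 13.15
ee_pos: [0.5025, -0.3697, 0.1315]
tcp_rot: [-3.137, 0.001, -0.088]
wrist_force: [-0.5, 0.5, -2.8]
gripper_width: 0.27
finger_force: 24.9
```

```bash
python3 cr.py c2 .085 .11; python3 cr.py c3 .085 .11
```

```text
at [ 0.5031 -0.3705  0.133 ] yaw -5.1 t 13.20 grip 24.0 F [-1.  -0.9 -3.4]
plate c=(0.5167,-0.3732) 95x64 ang=-5.1 8054
prong [274 175  20  20 356] XY 0.0407 0.0148 z 0.0797
prong [349 175  20  20 354] XY 0.0407 -0.0167 z 0.0795
bar 11715 c=(0.5088,-0.3699) 173x28 ang=-5.1 tilt 0.5206496783637654 Yfit [0.00273194 0.00151242] z 0.09958890221438016 X -0.08159893734205977 0.09103913837996451 Y -0.012558928941551983 0.015590629755950111
at [ 0.5036 -0.3714  0.1342] yaw -5.1 t 13.25 grip 23.5 F [ 0.3  0.8 -2.3]
plate c=(0.5170,-0.3732) 94x64 ang=-5.1 7857
prong [272 176  20  20 356] XY 0.0408 0.0148 z 0.0796
prong [347 176  20  20 362] XY 0.0408 -0.0167 z 0.0795
bar 11828 c=(0.5096,-0.3706) 172x28 ang=-5.0 tilt 0.7471225214184091 Yfit [0.00258222 0.00066676] z 0.10100260110602133 X -0.08061809671343047 0.09168565985410024 Y -0.013309584168870884 0.014720194374472008
```

servo_tool(commands=[[[0,0.001,0],[0,0,0],0.015],[[0,0.001,0.003],[0,0,0],0.015],[[0,0.001,0.005],[0,0,0],0.015],[[0,0.001,0.007],[0,0,0],0.015],[[0,0.001,0.007],[0,0,0],0.015]])

```text
time: 13.67
ee_pos: [0.5033, -0.3733, 0.127]
tcp_rot: [-3.14, -0.003, -0.09]
wrist_force: [-0.1, -0.1, -3.6]
gripper_width: 0.269
finger_force: 24.9
```

```bash
python3 cr.py c4 .082 .105; python3 cr.py c5 .082 .105
```

```text
at [ 0.5033 -0.3733  0.1271] yaw -5.1 t 13.72 grip 24.1 F [ 0.   0.6 -3.4]
plate c=(0.5180,-0.3733) 92x64 ang=-5.2 8030
prong [264 179  20  21 379] XY 0.0408 0.0148 z 0.0796
prong [341 179  20  21 383] XY 0.0408 -0.0167 z 0.0795
bar 11791 c=(0.5100,-0.3735) 172x32 ang=-6.4 tilt 0.5744000095441869 Yfit [ 0.0011232  -0.00210355] z 0.09522309011365425 X -0.0799472413096655 0.09213559804984298 Y -0.01855038559668684 0.013117490752473265
at [ 0.5033 -0.3734  0.1272] yaw -5.1 t 13.77 grip 24.1 F [ 0.1 -0.4 -3.3]
plate c=(0.5184,-0.3733) 91x64 ang=-5.1 8021
prong [264 179  20  21 381] XY 0.0408 0.0148 z 0.0796
prong [341 179  20  21 380] XY 0.0408 -0.0167 z 0.0795
bar 11797 c=(0.5100,-0.3730) 172x29 ang=-5.1 tilt 0.5842388528936628 Yfit [ 0.00098124 -0.00211467] z 0.09529485163048573 X -0.07982279428375347 0.0921234809314562 Y -0.01602521209423421 0.013135980967568585
```

servo_tool(commands=[[[0,-0.001,0.006],[0,0,0],0.015],[[0,-0.001,0.015],[0,0,0],0.015],[[0,-0.001,0.025],[0,0,0],0.015],[[0,-0.001,0.033],[0,0,0],0.015],[[0,-0.001,0.038],[0,0,0],0.015]])

```text
time: 14.18
ee_pos: [0.5028, -0.3715, 0.087]
tcp_rot: [-3.139, -0.001, -0.09]
wrist_force: [-0.4, 0.4, -3.6]
gripper_width: 0.269
finger_force: 24.9
```

servo_tool(commands=[[[0,0,0.002],[0,0,0],0.015],[[0,0,0.004],[0,0,0],0.015],[[0,0,0.006],[0,0,0],0.015],[[0,0,0.007],[0,0,0],0.015],[[0,0,0.007],[0,0,0],0.015]])

```text
time: 14.6
ee_pos: [0.5037, -0.3725, 0.0824]
tcp_rot: [-3.141, -0.003, -0.09]
wrist_force: [0.2, -0.5, -2.8]
gripper_width: 0.268
finger_force: 24.9
```

```bash
python3 cr.py c6 .042 .056
```

```text
at [ 0.5038 -0.3725  0.0825] yaw -5.1 t 14.65 grip 23.6 F [-0.3 -0.2 -3.4]
plate c=(0.5275,-0.3742) 73x64 ang=-5.2 9632
prong [250 198  27  28 675] XY 0.0410 0.0147 z 0.0795
prong [351 198  28  28 665] XY 0.0410 -0.0166 z 0.0796
prong [259 412  23  29 589] XY -0.0378 0.0147 z 0.0788
prong [347 412  23  30 603] XY -0.0378 -0.0169 z 0.0787
bar 11337 c=(0.5109,-0.3731) 171x39 ang=-4.4 tilt 0.013491512022380987 Yfit [ 0.00112441 -0.0012865 ] z 0.05084143653512928 X -0.07853635993650417 0.09254826280077498 Y -0.020350504530512015 0.018419788861251417
```

servo_tool(commands=[[[0,0,0.001],[0,0,0],0.015],[[0,0,0.002],[0,0,0],0.015],[[0,0,0.002],[0,0,0],0.03],[[0,0,0.002],[0,0,0],0.05],[[0,0,0.002],[0,0,0],0.06]])

```text
time: 15.07
ee_pos: [0.5039, -0.3727, 0.0807]
tcp_rot: [-3.141, -0.004, -0.09]
wrist_force: [-0.3, 0.3, -1.3]
gripper_width: 0.464
finger_force: 0.0
```

servo_tool(commands=[[[0,0,0],[0,0,0],0.06],[[0,0,-0.015],[0,0,0],0.06],[[0,0,-0.04],[0,0,0],0.06],[[0,0,-0.07],[0,0,0],0.06],[[0,0,-0.1],[0,0,0],0.06]])

```text
time: 15.48
ee_pos: [0.5029, -0.3721, 0.1808]
tcp_rot: [-3.14, -0.002, -0.09]
wrist_force: [0.2, 0.7, 0.5]
gripper_width: 0.681
finger_force: 0.0
```

servo_tool(commands=[[[0,0,-0.01],[0,0,0],0.07],[[0,0,-0.01],[0,0,0],0.07],[[0,0,-0.01],[0,0,0],0.07],[[0,0,-0.01],[0,0,0],0.07],[[0,0,-0.01],[0,0,0],0.07]])

```text
time: 15.9
ee_pos: [0.5024, -0.3715, 0.1878]
tcp_rot: [-3.138, -0.0, -0.09]
wrist_force: [-0.5, -0.2, 0.5]
gripper_width: 0.798
finger_force: 0.0
```

```bash
python3 cr.py c7 .042 .056; python3 -c "
from plan import *
plan([(.50,-.20,.22,22),(.53,-.02,.22,50),(.55,.16,.22,77.4),(.5585,.330,.20,77.4)])"
```

```text
at [ 0.5025 -0.3716  0.188 ] yaw -5.1 t 15.95 grip 69.8 F [-0.2  0.1 -0.1]
plate c=(0.5040,-0.3720) 120x64 ang=-5.2 7204
prong [281 163  15  15 206] XY 0.0406 0.0147 z 0.0797
prong [339 163  15  15 210] XY 0.0406 -0.0169 z 0.0798
prong [283 296  14  16 192] XY -0.0384 0.0148 z 0.0793
prong [337 297  14  15 197] XY -0.0385 -0.0169 z 0.0792
bar 6130 c=(0.5039,-0.3726) 185x40 ang=-6.1 tilt -0.2581093229117963 Yfit [ 0.00015697 -0.00156211] z 0.049886217316995954 X -0.0924959225902658 0.09253420802325354 Y -0.020908585858196577 0.018862726964099866
at [ 0.5025 -0.3716  0.188 ] yaw -5.1 t 15.95 grip 69.8 F [-0.2  0.1 -0.1]
-> (0.5, -0.2, 0.22, 22) shift mm [ -17.9 -170.8  -31.4] rot [-0.0033 -0.001  -0.4737] rows 4.2
-> (0.53, -0.02, 0.22, 50) shift mm [  95.2 -155.7   -0. ] rot [-0.      0.     -0.4887] rows 4.4
-> (0.55, 0.16, 0.22, 77.4) shift mm [ 150.7 -100.4   -0. ] rot [ 0.      0.     -0.4782] rows 4.3
-> (0.5585, 0.33, 0.2, 77.4) shift mm [167.8 -28.8  20. ] rot [0. 0. 0.] rows 4.1
```

Arm 1 is seated: bar top at 49.9 mm against 50 expected, level and centred. On to the second arm.

servo_tool(commands=[[[-0.003,-0.034,-0.006],[0,0,-0.095],0.07],[[-0.007,-0.068,-0.012],[0,0,-0.19],0.07],[[-0.011,-0.102,-0.018],[0,0,-0.285],0.07],[[-0.014,-0.136,-0.025],[-0.002,0,-0.38],0.07],[[-0.018,-0.171,-0.031],[-0.003,-0.001,-0.474],0.07]])

```text
time: 16.37
ee_pos: [0.4999, -0.199, 0.2204]
tcp_rot: [3.14, -0.0, 0.388]
wrist_force: [0.7, 1.0, 0.4]
gripper_width: 0.795
finger_force: 0.0
```

servo_tool(commands=[[[0.019,-0.031,0],[0,0,-0.098],0.07],[[0.038,-0.062,0],[0,0,-0.196],0.07],[[0.057,-0.093,0],[0,0,-0.294],0.07],[[0.076,-0.124,0],[0,0,-0.392],0.07],[[0.095,-0.156,0],[0,0,-0.489],0.07]])

```text
time: 16.78
ee_pos: [0.5297, -0.0185, 0.22]
tcp_rot: [3.14, 0.001, 0.878]
wrist_force: [-0.8, -0.3, -0.4]
gripper_width: 0.793
finger_force: 0.0
```

servo_tool(commands=[[[0.03,-0.02,0],[0,0,-0.096],0.07],[[0.06,-0.04,0],[0,0,-0.192],0.07],[[0.09,-0.06,0],[0,0,-0.288],0.07],[[0.12,-0.08,0],[0,0,-0.384],0.07],[[0.15,-0.1,0],[0,0,-0.478],0.07]])

```text
time: 17.2
ee_pos: [0.5493, 0.1607, 0.2194]
tcp_rot: [3.14, 0.002, 1.356]
wrist_force: [1.0, 0.5, 1.5]
gripper_width: 0.794
finger_force: 0.0
```

servo_tool(commands=[[[0.04,-0.007,0],[0,0,0],0.07],[[0.08,-0.014,0],[0,0,0],0.07],[[0.12,-0.021,0],[0,0,0],0.07],[[0.15,-0.027,0.01],[0,0,0],0.07],[[0.168,-0.029,0.02],[0,0,0],0.07]])

```text
time: 17.62
ee_pos: [0.5574, 0.3328, 0.1992]
tcp_rot: [3.139, 0.001, 1.354]
wrist_force: [0.5, 0.4, -0.5]
gripper_width: 0.792
finger_force: 0.0
```

servo_tool(commands=[[[0,0,0.03],[0,0,0],0.07],[[0,0,0.06],[0,0,0],0.07],[[0,0,0.09],[0,0,0],0.07],[[0,0,0.1],[0,0,0],0.07],[[0,0,0.1],[0,0,0],0.07]])

```text
time: 18.03
ee_pos: [0.5556, 0.3278, 0.0956]
tcp_rot: [-3.137, 0.006, 1.351]
wrist_force: [-1.0, -0.1, -0.4]
gripper_width: 0.793
finger_force: 0.0
```

```bash
python3 -c "
from plan import *
f=grab('wrist');P=cloud(f);m=(P[...,2]>.066)&(P[...,2]<.075)
k,l,st,c=cv2.connectedComponentsWithStats(m.astype(np.uint8))
for i in range(1,k):
    if st[i,4]>60: print(st[i],rect(P[l==i]),np.median(P[l==i][:,2]))
plan([(.5585,.330,.060,77.4)])
"
```

```text
[ 280  261   79   61 4612] c=(0.5587,0.3304) 30x25 ang=-12.7 0.07024624806887017
at [0.5573 0.3283 0.0984] yaw 77.4 t 18.08 grip 69.9 F [ 1.1 -0.   0.2]
-> (0.5585, 0.33, 0.06, 77.4) shift mm [ 2.   0.8 38.4] rot [-0.0005  0.0041  0.0002] rows 0.9
```

servo_tool(commands=[[[0.001,0.001,0.015],[0,0.002,0],0.07],[[0.001,0.001,0.03],[0,0.002,0],0.06],[[0.001,0.001,0.039],[0,0.002,0],0.05],[[0.001,0.001,0.039],[0,0.002,0],0.04],[[0.001,0.001,0.039],[0,0.002,0],0.02]], force=25)

```text
time: 18.5
ee_pos: [0.5596, 0.3294, 0.0612]
tcp_rot: [3.139, 0.0, 1.351]
wrist_force: [0.4, 0.6, -0.6]
gripper_width: 0.512
finger_force: 0.0
```

servo_tool(commands=[[[0,0,0],[0,0,0],0.02],[[0,0,0],[0,0,0],0.02],[[0,0,0],[0,0,0],0.02],[[0,0,0],[0,0,0],0.02],[[0,0,0],[0,0,0],0.02]])

```text
time: 18.92
ee_pos: [0.5598, 0.3299, 0.0622]
tcp_rot: [3.138, -0.001, 1.351]
wrist_force: [-3.8, 0.4, 6.0]
gripper_width: 0.341
finger_force: 25.0
```

```bash
python3 -c "
from plan import *
print(status.get_obs()['finger_force'])
plan([(.5585,.330,.20,77.4),(.555,.19,.20,87),(.5514,.0537,.20,97.4)])
"
```

```text
25.008712224662304
at [0.5598 0.3299 0.0622] yaw 77.4 t 18.92 grip 30.0 F [-3.8  0.4  6. ]
-> (0.5585, 0.33, 0.2, 77.4) shift mm [-1.000e-01 -9.000e-01 -1.378e+02] rot [ 0.0032 -0.0007  0.0006] rows 3.3
-> (0.555, 0.19, 0.2, 87) shift mm [-137.4   27.1    0. ] rot [-0.      0.     -0.1676] rows 3.4
-> (0.5514, 0.0537, 0.2, 97.4) shift mm [-136.3    3.5    0. ] rot [ 0.      0.     -0.1815] rows 3.3
```

servo_tool(commands=[[[0,0,-0.01],[0,0,0],0.02],[[0,0,-0.04],[0,0,0],0.02],[[0,0,-0.08],[0,0,0],0.02],[[0,0,-0.115],[0.003,0,0],0.02],[[0,0,-0.138],[0.003,0,0],0.02]])

```text
time: 19.33
ee_pos: [0.5606, 0.3298, 0.2034]
tcp_rot: [3.138, -0.002, 1.351]
wrist_force: [0.7, -0.1, -2.4]
gripper_width: 0.338
finger_force: 25.0
```

servo_tool(commands=[[[-0.027,0.005,0],[0,0,-0.034],0.02],[[-0.055,0.011,0],[0,0,-0.067],0.02],[[-0.082,0.016,0],[0,0,-0.1],0.02],[[-0.11,0.022,0],[0,0,-0.134],0.02],[[-0.137,0.027,0],[0,0,-0.168],0.02]])

```text
time: 19.75
ee_pos: [0.5555, 0.1885, 0.1992]
tcp_rot: [3.142, 0.0, 1.521]
wrist_force: [0.9, -1.3, -3.7]
gripper_width: 0.34
finger_force: 25.0
```

servo_tool(commands=[[[-0.033,0.001,0],[0,0,-0.045],0.02],[[-0.066,0.002,0],[0,0,-0.09],0.02],[[-0.1,0.003,0],[0,0,-0.135],0.02],[[-0.136,0.0035,0],[0,0,-0.181],0.02],[[-0.136,0.0035,0],[0,0,-0.181],0.02]])

```text
time: 20.17
ee_pos: [0.5523, 0.0481, 0.1993]
tcp_rot: [-3.141, 0.003, 1.698]
wrist_force: [-0.2, 0.7, -3.2]
gripper_width: 0.336
finger_force: 25.0
```

servo_tool(commands=[[[0,0,0.025],[0,0,0],0.02],[[0,0,0.05],[0,0,0],0.02],[[0,0,0.075],[0,0,0],0.02],[[0,0,0.085],[0,0,0],0.02],[[0,0,0.085],[0,0,0],0.02]])

```text
time: 20.58
ee_pos: [0.55, 0.0542, 0.1113]
tcp_rot: [-3.136, -0.001, 1.7]
wrist_force: [-1.2, 0.1, -3.3]
gripper_width: 0.338
finger_force: 25.0
```

```bash
python3 -c "
from plan import *
for i in range(5): eyes.grab_frame('side')
plan([(.5513,.053,.095,97.4)])
"
```

```text
at [0.5538 0.054  0.1161] yaw 97.4 t 20.83 grip 30.0 F [-1.   0.5 -3.3]
-> (0.5513, 0.053, 0.095, 97.4) shift mm [-0.7 -2.6 21.1] rot [0.0032 0.0007 0.0006] rows 0.5
```

servo_tool(commands=[[[-0.001,-0.0025,0.01],[0.002,0,0],0.02],[[-0.001,-0.0025,0.019],[0.002,0,0],0.02],[[-0.001,-0.0025,0.024],[0.002,0,0],0.02],[[-0.001,-0.0025,0.024],[0.002,0,0],0.02],[[-0.001,-0.0025,0.024],[0.002,0,0],0.02]])

```text
time: 21.25
ee_pos: [0.5495, 0.0528, 0.0895]
tcp_rot: [-3.138, -0.001, 1.7]
wrist_force: [0.4, 0.1, -2.6]
gripper_width: 0.338
finger_force: 25.0
```

```bash
python3 -c "
from plan import *
for i in range(3): eyes.grab_frame('side')
plan([(.5513,.053,.085,97.4)])
"
```

```text
at [0.5503 0.0527 0.0904] yaw 97.4 t 21.40 grip 29.5 F [ 0.4 -0.1 -2.9]
-> (0.5513, 0.053, 0.085, 97.4) shift mm [0.1 1.1 5.4] rot [-0.0016 -0.0001  0.0004] rows 0.1
```

servo_tool(commands=[[[0,0.001,0.001],[0,0,0],0.02],[[0,0.001,0.003],[0,0,0],0.02],[[0,0.001,0.005],[0,0,0],0.02],[[0,0.001,0.005],[0,0,0],0.02],[[0,0.001,0.005],[0,0,0],0.02]])

```text
time: 21.82
ee_pos: [0.5508, 0.0528, 0.0854]
tcp_rot: [-3.139, -0.0, 1.7]
wrist_force: [-3.8, -0.7, 1.0]
gripper_width: 0.343
finger_force: 25.0
```

```bash
python3 -c "
from plan import *
plan([(.5513,.053,.085,97.4)])
"
```

```text
at [0.5508 0.0528 0.0854] yaw 97.4 t 21.82 grip 30.2 F [-3.8 -0.7  1. ]
-> (0.5513, 0.053, 0.085, 97.4) shift mm [0.1 0.5 0.4] rot [-0.0026 -0.0001  0.0005] rows 0.0
```

servo_tool(commands=[[[0,-0.0005,0],[0,0,0],0.02],[[0,-0.0005,0],[0,0,0],0.036],[[0,-0.0005,0],[0,0,0],0.05],[[0,-0.0005,0],[0,0,0],0.07],[[0,-0.0005,0],[0,0,0],0.08]])

```text
time: 22.23
ee_pos: [0.5509, 0.0528, 0.0855]
tcp_rot: [-3.14, -0.0, 1.7]
wrist_force: [0.2, -0.1, -0.2]
gripper_width: 0.61
finger_force: 0.0
```

servo_tool(commands=[[[0,0,0],[0,0,0],0.085],[[0,0,0],[0,0,0],0.085],[[0,0,-0.03],[0,0,0],0.085],[[0,0,-0.06],[0,0,0],0.085],[[0,0,-0.09],[0,0,0],0.085]])

```text
time: 22.65
ee_pos: [0.5501, 0.0529, 0.1757]
tcp_rot: [-3.138, -0.001, 1.7]
wrist_force: [1.0, -0.7, 0.5]
gripper_width: 0.958
finger_force: 0.0
```

servo_tool(commands=[[[0.03,0,0],[0,0,0.06],0.085],[[0.05,0,0],[0,0,0.18],0.085],[[0.05,0,0],[0,0,0.3],0.085],[[0.05,0,0],[0,0,0.42],0.085],[[0.05,0,0],[0,0,0.54],0.085]])

```text
time: 23.07
ee_pos: [0.5441, 0.103, 0.1753]
tcp_rot: [-3.14, 0.001, 1.155]
wrist_force: [-0.6, -0.1, -0.6]
gripper_width: 0.966
finger_force: 0.0
```

```bash
python3 tilt.py t3; python3 -c "
from plan import *
plan([(.55,.08,.17,34),(.5512,.053,.17,7.4)])"
```

```text
at [0.5442 0.1027 0.1753] yaw 65.8 t 23.12 grip 85.3 F [-0.5 -0.2  0.5]
bar slope deg -12.449448520694832 z0 0.05674886473043923 2247
block c=(0.5578,0.0531) 32x25 ang=8.0 z 0.09155384098278138 Xr -0.009651597895106478 0.02213701251182457 -9.990161767127718
at [0.5442 0.1027 0.1753] yaw 65.8 t 23.12 grip 85.3 F [-0.5 -0.2  0.5]
-> (0.55, 0.08, 0.17, 34) shift mm [-18.3  14.7   5.3] rot [-0.0014  0.0013  0.5544] rows 4.4
-> (0.5512, 0.053, 0.17, 7.4) shift mm [-14.1  23.1   0. ] rot [ 0.     -0.      0.4643] rows 3.7
```

It tips 12.4° with the +x end down, so this is the unbalanced arm and it goes to the tray. I will grip it across y with the tool tilted to match.

servo_tool(commands=[[[-0.004,0.003,0],[0,0,0.11],0.085],[[-0.008,0.006,0],[0,0,0.22],0.085],[[-0.011,0.009,0],[0,0,0.33],0.085],[[-0.015,0.011,0],[0,0,0.44],0.085],[[-0.018,0.0147,0.005],[-0.001,0.001,0.554],0.085]])

```text
time: 23.53
ee_pos: [0.551, 0.0797, 0.171]
tcp_rot: [3.141, -0.001, 0.604]
wrist_force: [1.0, -0.1, 0.8]
gripper_width: 0.965
finger_force: 0.0
```

servo_tool(commands=[[[-0.003,0.005,0],[0,0,0.116],0.085],[[-0.006,0.012,0],[0,0,0.232],0.085],[[-0.008,0.019,0],[0,0,0.348],0.085],[[-0.01,0.026,0],[0,0,0.464],0.085],[[-0.01,0.026,0],[0,0,0.464],0.085]])

```text
time: 23.95
ee_pos: [0.5575, 0.0518, 0.1702]
tcp_rot: [3.141, 0.0, 0.14]
wrist_force: [-0.0, -0.2, -0.7]
gripper_width: 0.962
finger_force: 0.0
```

servo_tool(commands=[[[0,0,0.02],[0,-0.07,0],0.06],[[0,0,0.045],[0,-0.145,0],0.06],[[0,0,0.06],[0,-0.216,0],0.06],[[0,0,0.06],[0,-0.216,0],0.06],[[0,0,0.06],[0,-0.216,0],0.06]])

```text
time: 24.37
ee_pos: [0.5566, 0.0534, 0.1087]
tcp_rot: [-3.14, 0.218, 0.147]
wrist_force: [0.2, 0.0, -1.1]
gripper_width: 0.682
finger_force: 0.0
```

```bash
python3 tilt.py t4; python3 -c "
from plan import *
o=status.get_obs();print(o['tcp_rot'])
Rt=R.from_euler('xyz',o['tcp_rot']);print(Rt.as_matrix().round(3))
print((Rt.inv().apply(np.array([.5568,.0533,.0855])-o['ee_pos'])*1e3).round(1))
T=R.from_euler('z',7.4,degrees=True)*R.from_euler('y',12.4,degrees=True)*R.from_euler('x',180,degrees=True)
print((Rt.inv()*T).as_rotvec().round(4)); plan([])"
```

```text
at [0.5571 0.0533 0.1101] yaw 8.3 t 24.42 grip 60.0 F [0.3 0.7 0.8]
bar slope deg -13.843044868622354 z0 0.05816545629501434 5049
block c=(0.5581,0.0626) 44x30 ang=-81.0 z 0.0922496256863926 Xr -0.0078083966787179954 0.023307568763334226 -15.978037301027234
[-3.14053893  0.2156607   0.14567808]
[[ 0.966  0.145 -0.212]
 [ 0.142 -0.989 -0.03 ]
 [-0.214 -0.001 -0.977]]
[ 5.  -0.  24.1]
[ 0.0025 -0.0008  0.0161]
at [0.5571 0.0533 0.1101] yaw 8.3 t 24.42 grip 60.0 F [0.3 0.7 0.8]
```

servo_tool(commands=[[[0.002,0,0.01],[0.001,-0.004,0.015],0.06],[[0.004,0,0.019],[0.001,-0.008,0.015],0.06],[[0.005,0,0.024],[0.001,-0.01,0.015],0.05],[[0.005,0,0.024],[0.001,-0.01,0.015],0.04],[[0.005,0,0.024],[0.001,-0.01,0.015],0.03]], force=25)

```text
time: 24.83
ee_pos: [0.5565, 0.0529, 0.0856]
tcp_rot: [3.14, 0.227, 0.127]
wrist_force: [-0.0, 0.1, -0.6]
gripper_width: 0.482
finger_force: 0.0
```

servo_tool(commands=[[[0,0,0],[0,0,0],0.015],[[0,0,0],[0,0,0],0.015],[[0,0,0],[0,0,0],0.015],[[0,0,0],[0,0,0],0.015],[[0,0,0],[0,0,0],0.015]])

```text
time: 25.25
ee_pos: [0.5571, 0.0529, 0.0861]
tcp_rot: [3.139, 0.226, 0.127]
wrist_force: [0.3, -0.1, 1.1]
gripper_width: 0.268
finger_force: 25.0
```

```bash
python3 -c "
from plan import *
o=status.get_obs();print(o['finger_force'],o['tcp_rot'])
plan([(.557,.053,.19,7.4),(.53,-.05,.19,9),(.505,-.146,.19,10.7)])"
```

```text
24.994078923482448 [3.13920923 0.22589738 0.12692827]
at [0.5571 0.0529 0.0861] yaw 7.3 t 25.25 grip 23.6 F [ 0.3 -0.1  1.1]
-> (0.557, 0.053, 0.19, 7.4) shift mm [-2.340e+01  1.000e-01 -1.012e+02] rot [ 0.0021  0.2259 -0.0019] rows 2.5
-> (0.53, -0.05, 0.19, 9) shift mm [-40.   98.7   0. ] rot [-0.      0.     -0.0279] rows 2.6
-> (0.505, -0.146, 0.19, 10.7) shift mm [-39.7  90.9   0. ] rot [ 0.      0.     -0.0297] rows 2.4
```

servo_tool(commands=[[[-0.004,0,-0.017],[0,0,0],0.015],[[-0.011,0,-0.048],[0,0,0],0.015],[[-0.018,0,-0.078],[0.001,0.075,0],0.015],[[-0.0234,0,-0.101],[0.002,0.15,0],0.015],[[-0.0234,0,-0.101],[0.002,0.226,0],0.015]])

```text
time: 25.67
ee_pos: [0.5598, 0.0529, 0.1946]
tcp_rot: [3.139, -0.011, 0.127]
wrist_force: [0.1, 0.2, -3.2]
gripper_width: 0.268
finger_force: 25.0
```

servo_tool(commands=[[[-0.005,0.012,0],[0,0,0],0.015],[[-0.014,0.035,0],[0,0,-0.007],0.015],[[-0.023,0.058,0],[0,0,-0.014],0.015],[[-0.032,0.08,0],[0,0,-0.021],0.015],[[-0.04,0.099,0],[0,0,-0.028],0.015]])

```text
time: 26.08
ee_pos: [0.5277, -0.0518, 0.1878]
tcp_rot: [-3.14, 0.006, 0.155]
wrist_force: [-0.6, 0.0, -3.0]
gripper_width: 0.27
finger_force: 25.0
```

servo_tool(commands=[[[-0.01,0.023,0],[0,0,-0.007],0.015],[[-0.02,0.046,0],[0,0,-0.014],0.015],[[-0.03,0.07,0],[0,0,-0.022],0.015],[[-0.04,0.091,0],[0,0,-0.03],0.015],[[-0.04,0.091,0],[0,0,-0.03],0.015]])

```text
time: 26.5
ee_pos: [0.502, -0.1501, 0.1879]
tcp_rot: [-3.141, 0.006, 0.182]
wrist_force: [1.1, 0.3, -3.6]
gripper_width: 0.266
finger_force: 25.0
```

```bash
cat > tr.py <<'E'
from plan import *
import sys
f=grab('wrist');o=f['obs'];save(f,sys.argv[1]+'.png');P=cloud(f);Z=P[...,2]
a=np.radians(10.7);q=P-np.array([.5036,-.1475,0])
X=q[...,0]*np.cos(a)+q[...,1]*np.sin(a);Y=-q[...,0]*np.sin(a)+q[...,1]*np.cos(a)
lo,hi=map(float,sys.argv[2:4])
m=(abs(X)<.12)&(abs(X)>.02)&(abs(Y)<.05)&(Z>lo)&(Z<hi)
s=np.polyfit(X[m],Z[m],1);print('bar',m.sum(),'tilt',np.degrees(s[0]),'z0',s[1],'X',X[m].min(),X[m].max(),'Y',Y[m].min(),Y[m].max(),rect(P[m]))
m=(abs(X)<.12)&(abs(Y)<.055)&(Z>-.004)&(Z<.012);print('floor',rect(P[m]),np.median(Z[m]))
plan([(.5036,-.1475,.10,10.7),(.5036,-.1475,.066,10.7)])
E
python3 tr.py r1 .10 .18
```

```text
bar 12814 tilt 0.28723717284347655 z0 0.15619556143447 X -0.080991535254064 0.09235392631598084 Y -0.01646866824908753 0.011701999733886845 c=(0.5096,-0.1488) 173x28 ang=10.6
floor c=(0.5324,-0.1421) 181x110 ang=10.7 0.004401115771859698
at [ 0.5025 -0.1483  0.188 ] yaw 10.4 t 26.55 grip 23.6 F [ 0.7  0.6 -3.8]
-> (0.5036, -0.1475, 0.1, 10.7) shift mm [ 1.7 -0.4 88. ] rot [-0.002   0.0046 -0.0052] rows 2.1
-> (0.5036, -0.1475, 0.066, 10.7) shift mm [ 0. -0. 34.] rot [0. 0. 0.] rows 0.8
```

View pics/r1.png

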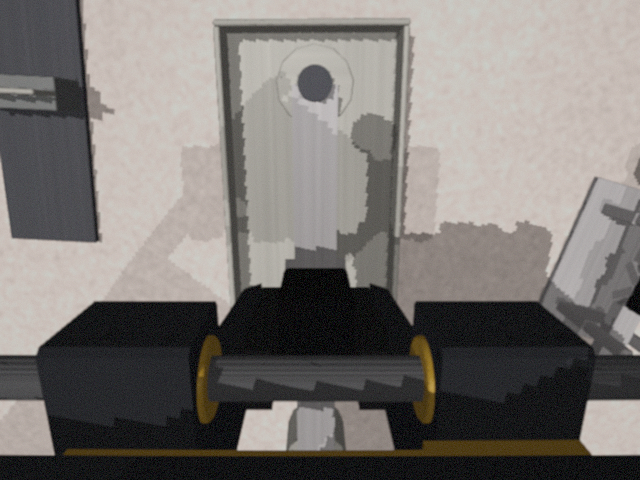

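The arm hangs level over the tray, its weight at (315,83) between the walls at about columns 225 and 400. Lowering.

servo_tool(commands=[[[0.001,0,0.02],[0,0,-0.005],0.015],[[0.001,0,0.05],[0,0,-0.005],0.015],[[0.001,0,0.08],[0,0,-0.005],0.015],[[0.001,0,0.095],[0,0,-0.005],0.015],[[0.001,0,0.1],[0,0,-0.005],0.015]])

```text
time: 26.97
ee_pos: [0.502, -0.144, 0.0852]
tcp_rot: [-3.136, 0.008, 0.191]
wrist_force: [-0.1, 0.1, -3.8]
gripper_width: 0.268
finger_force: 25.0
```

servo_tool(commands=[[[0,0,0.004],[0,0,0],0.015],[[0,0,0.009],[0,0,0],0.015],[[0,0,0.014],[0,0,0],0.015],[[0,0,0.017],[0,0,0],0.015],[[0,0,0.018],[0,0,0],0.015]])

```text
time: 27.38
ee_pos: [0.5053, -0.1462, 0.0716]
tcp_rot: [3.141, 0.0, 0.19]
wrist_force: [0.5, 0.6, -4.9]
gripper_width: 0.269
finger_force: 25.0
```

```bash
python3 tr.py r2 .029 .055
```

```text
bar 12907 tilt -0.543182897311642 z0 0.04127278256978247 X -0.07551464117062577 0.09638956498006368 Y -0.01343611116175512 0.014649400964346816 c=(0.5138,-0.1449) 172x28 ang=10.9
floor c=(0.5110,-0.1461) 222x110 ang=10.7 0.004388795156346437
at [ 0.5052 -0.1461  0.0716] yaw 10.9 t 27.43 grip 23.8 F [ 0.4 -0.  -4.2]
-> (0.5036, -0.1475, 0.1, 10.7) shift mm [ -1.8   1.1 -28.4] rot [0.0003 0.0003 0.0035] rows 0.7
-> (0.5036, -0.1475, 0.066, 10.7) shift mm [ 0. -0. 34.] rot [0. 0. 0.] rows 0.8
```

Bar top is 41 mm against a final 34. I lower about 7 mm, release and retreat.

servo_tool(commands=[[[0,0,0.003],[0,0,0],0.015],[[0,0,0.005],[0,0,0],0.015],[[0,0,0.0065],[0,0,0],0.015],[[0,0,0.0065],[0,0,0],0.015],[[0,0,0.0065],[0,0,0],0.015]])

```text
time: 27.85
ee_pos: [0.5051, -0.1461, 0.065]
tcp_rot: [3.141, 0.0, 0.19]
wrist_force: [-0.2, 0.5, -4.0]
gripper_width: 0.271
finger_force: 25.0
```

servo_tool(commands=[[[0,0,0],[0,0,0],0.03],[[0,0,0],[0,0,0],0.04],[[0,0,0],[0,0,0],0.05],[[0,0,0],[0,0,0],0.06],[[0,0,0],[0,0,0],0.06]])

```text
time: 28.27
ee_pos: [0.5053, -0.1462, 0.0652]
tcp_rot: [3.141, 0.0, 0.19]
wrist_force: [-0.7, 0.0, -0.5]
gripper_width: 0.619
finger_force: 0.0
```

servo_tool(commands=[[[0,0,-0.01],[0,0,0],0.06],[[0,0,-0.04],[0,0,0],0.06],[[0,0,-0.08],[0,0,0],0.06],[[0,0,-0.11],[0,0,0],0.06],[[0,0,-0.13],[0,0,0],0.06]])

```text
time: 28.68
ee_pos: [0.5063, -0.1467, 0.1994]
tcp_rot: [3.138, -0.003, 0.19]
wrist_force: [1.0, 0.5, 0.0]
gripper_width: 0.681
finger_force: 0.0
```

servo_tool(commands=[[[0,0,-0.02],[0,0,0],0.06],[[0,0,-0.04],[0,0,0],0.06],[[0,0,-0.04],[0,0,0],0.06],[[0,0,-0.04],[0,0,0],0.06],[[0,0,-0.04],[0,0,0],0.06]])

```text
time: 29.1
ee_pos: [0.5047, -0.1458, 0.2344]
tcp_rot: [-3.141, 0.001, 0.19]
wrist_force: [-0.3, -0.6, -0.3]
gripper_width: 0.682
finger_force: 0.0
```

```bash
python3 tr.py r3 .0315 .04; python3 cr.py r4 .042 .056; python3 -c "
from h import *
save(grab('top'),'end.png')"
```

```text
bar 3368 tilt -0.02590419567675088 z0 0.03483468152786657 X -0.08972214221369516 0.0925905401511764 Y -0.011977087383278406 0.012800773748664706 c=(0.5050,-0.1468) 182x24 ang=10.9
floor c=(0.5036,-0.1475) 240x110 ang=10.7 0.00441863415379351
at [ 0.5044 -0.1456  0.2338] yaw 10.9 t 29.15 grip 60.1 F [-0.6  0.3 -0.8]
-> (0.5036, -0.1475, 0.1, 10.7) shift mm [ -0.9   1.8 133.8] rot [-0.0011  0.0021  0.0035] rows 3.2
-> (0.5036, -0.1475, 0.066, 10.7) shift mm [ 0. -0. 34.] rot [0. 0. 0.] rows 0.8
at [ 0.5043 -0.1456  0.2335] yaw 10.9 t 29.20 grip 60.2 F [-0.3  0.2 -0.4]
plate c=(0.5070,-0.3679) 115x59 ang=-4.8 6348
prong [626 218  14  14 156] XY 0.0400 0.0176 z 0.0788
bar 1526 c=(0.5332,-0.3698) 117x29 ang=5.4 tilt -1.5556988371142593 Yfit [0.06065626 0.00286598] z 0.04945887059789038 X -0.031246675643977345 0.08768961652682652 Y -0.010384134919371409 0.020449057379887392
```

View pics/r3.png

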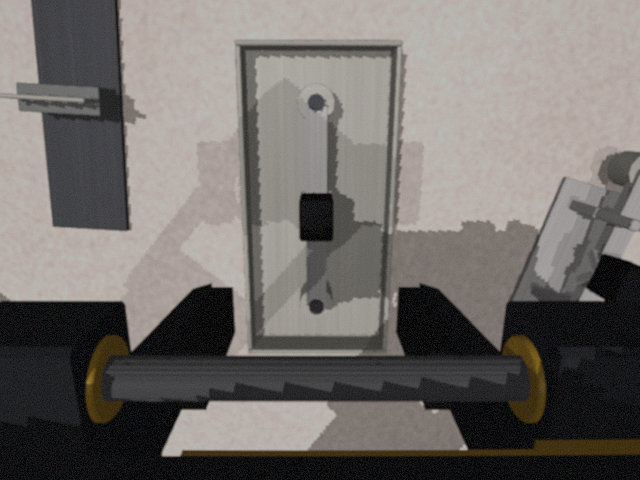

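The rejected arm lies flat and centred in the tray, block at (316,217), bar top at 34.8 mm with 0° tilt. The other arm is still in the cradle at right (620,210). The robot is clear, so I hand in.

```bash
python3 -c "
from station import order
print(order.job_done())"
```

```text
the job is handed in; nothing more can be done
None
```

I tested both arms and handed the job in at about 29 s: the balanced arm is seated level in the cradle and the one that tipped lies flat in the steel tray. The mouse, jar and white box were never approached, and the hand-in returned no verdict.

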